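Level the leaning jar rack with a wedge and stack the sample jars in it

TASK

The white jar rack on the bench leans because the rubber feet are gone from one end. While it is still empty, push the wooden wedge in under its low end until the rack sits level; then lay every sample jar from the tray on its side across the rack, filling the bottom row first and saddling the rest in the gaps between the jars below. Leave the rack level on the wedge and do not disturb the other things on the bench.

Things in the scene. Friction and masses are not known exactly. Their poses are not given: they have to be found in the camera images.
- rack: Leaning jar rack: loose, white steel, 1.2 kg. Base plate 96 mm (its x) by 160 mm (its y, lengthways) by 6 mm thick, open along both long sides. End plates 50 mm wide and 46 mm tall on it (inner faces at y = -73, +73 mm). Origin: middle of the base plate's UNDERSIDE; z up. The -y end is low at the start (leans about 0.10 rad). Level, the underside is 20 mm above the bench.
- good_feet (a point): Midway between the rack's two good feet, where they touch the bench (rack frame 0, 66, -20 mm): domed rubber feet 20 mm tall at x = -38 and +38 mm. They grip the bench and the rack tilts about them.
- low_edge (a point): Middle of the lower edge of the rack's low (-y) end, on the plate's underside (rack frame 0, -80, 0 mm), 5 mm above the bench at the start. The wedge goes in under it along the rack's +y, between two bare screw heads 6 mm tall (at y = -70, x = -38 and +38 mm), all that is left of the feet there.
- wedge: Wooden door wedge, 150 mm long, 40 mm wide, 70 g, straight taper from 2 mm (thin end) to 30 mm (thick end). Origin: middle of its flat underside; +x to the thin end (tip at x = 75 mm); z up. Pushing it in takes 5 to 12 N; friction keeps it where it is left. The rack is level with the thin end about 96 mm past the low edge and 54 mm of the thick end left outside.
- tray: Shallow steel tray that the jars lie in, fixed to the bench: 312 mm (its x) by 132 mm (its y), walls 12 mm high and 3 mm thick, floor 3 mm thick. Origin: middle of its underside. Seven places 38 mm apart along its x, grey ribs 4 mm high between them; the jars' axes lie along its y.
- place1 (a point): Where the middle of a jar lies in bottom-row place 1 of the rack (rack frame 0, -54, 23 mm); place 1 is at the low end. Jars lie along the rack's x; grey ribs 4 mm high part the places, 36 mm apart. Two neighbouring jars carry a third in the gap above them, 28.8 mm higher.
- place2 (a point): Where the middle of a jar lies in bottom-row place 2 of the rack (rack frame 0, -18, 23 mm); place 1 is at the low end. Jars lie along the rack's x; grey ribs 4 mm high part the places, 36 mm apart. Two neighbouring jars carry a third in the gap above them, 28.8 mm higher.
- place3 (a point): Where the middle of a jar lies in bottom-row place 3 of the rack (rack frame 0, 18, 23 mm); place 1 is at the low end. Jars lie along the rack's x; grey ribs 4 mm high part the places, 36 mm apart. Two neighbouring jars carry a third in the gap above them, 28.8 mm higher.
- place4 (a point): Where the middle of a jar lies in bottom-row place 4 of the rack (rack frame 0, 54, 23 mm); place 1 is at the low end. Jars lie along the rack's x; grey ribs 4 mm high part the places, 36 mm apart. Two neighbouring jars carry a third in the gap above them, 28.8 mm higher.
- jar1: Amber glass sample jar with a black screw cap, a plain cylinder 34 mm in diameter and 56 mm long with flat ends, about 60 g, lying on its side. Origin: its middle, on its axis; x along the axis. All jars are alike and 5 to 7 of them are there (None if absent). It can be picked from above by its two flat ends.
- jar2: Amber glass sample jar with a black screw cap, a plain cylinder 34 mm in diameter and 56 mm long with flat ends, about 60 g, lying on its side. Origin: its middle, on its axis; x along the axis. All jars are alike and 5 to 7 of them are there (None if absent). It can be picked from above by its two flat ends.
- jar3: Amber glass sample jar with a black screw cap, a plain cylinder 34 mm in diameter and 56 mm long with flat ends, about 60 g, lying on its side. Origin: its middle, on its axis; x along the axis. All jars are alike and 5 to 7 of them are there (None if absent). It can be picked from above by its two flat ends.
- jar4: Amber glass sample jar with a black screw cap, a plain cylinder 34 mm in diameter and 56 mm long with flat ends, about 60 g, lying on its side. Origin: its middle, on its axis; x along the axis. All jars are alike and 5 to 7 of them are there (None if absent). It can be picked from above by its two flat ends.
- jar5: Amber glass sample jar with a black screw cap, a plain cylinder 34 mm in diameter and 56 mm long with flat ends, about 60 g, lying on its side. Origin: its middle, on its axis; x along the axis. All jars are alike and 5 to 7 of them are there (None if absent). It can be picked from above by its two flat ends.
- jar6: Amber glass sample jar with a black screw cap, a plain cylinder 34 mm in diameter and 56 mm long with flat ends, about 60 g, lying on its side. Origin: its middle, on its axis; x along the axis. All jars are alike and 5 to 7 of them are there (None if absent). It can be picked from above by its two flat ends.
- jar7: Amber glass sample jar with a black screw cap, a plain cylinder 34 mm in diameter and 56 mm long with flat ends, about 60 g, lying on its side. Origin: its middle, on its axis; x along the axis. All jars are alike and 5 to 7 of them are there (None if absent). It can be picked from above by its two flat ends.
- dropper1: Bystander: small amber dropper bottle, 30 mm in diameter, 87 mm tall, standing upright. Origin: centre of its underside.
- dropper2: Bystander: small amber dropper bottle, 30 mm in diameter, 87 mm tall, standing upright. Origin: centre of its underside.
- dropper3: Bystander: small amber dropper bottle, 30 mm in diameter, 87 mm tall, standing upright. Origin: centre of its underside.
- beaker: Bystander: small empty glass beaker, 52 mm across, 70 mm tall. Origin: centre of its underside.
- slide_box: Bystander: closed slide box 87 x 177 x 34 mm, lying flat. Origin: centre of its underside.
Mind the look-alikes: they are no part of the job. Leave any green or red look-alike of the jar7 alone.

How it is judged:
On the way:
1. the rack, still empty, sits level on the wedge, with the gripper off both (angle between rack's own z axis and vertical below 0.014 rad and contact force between wedge and rack above 1 N and y of wedge in the frame of rack between -0.12 and -0.03 m and contact force between the fingers and rack below 0.2 N and contact force between the fingers and wedge below 0.2 N and horizontal distance between each of jar1, jar2, jar3, jar4, jar5, jar6, jar7 and rack above 0.1 m), for 0.4 s.
At the end, for the whole second after the job is handed in: The rack is level within 0.014 rad, resting on the wedge under its low end; all four bottom places hold a jar (within 20 mm); every jar lies across the rack, centred within 18 mm, square within 0.15 rad, at the height of the bottom row or a saddled row (within 4 mm), at rest (angle between rack's own z axis and vertical below 0.014 rad and contact force between wedge and rack above 1 N and y of wedge in the frame of rack between -0.12 and -0.03 m and distance between any of jar1, jar2, jar3, jar4, jar5, jar6, jar7 and place1 below 0.02 m and distance between any of jar1, jar2, jar3, jar4, jar5, jar6, jar7 and place2 below 0.02 m and distance between any of jar1, jar2, jar3, jar4, jar5, jar6, jar7 and place3 below 0.02 m and distance between any of jar1, jar2, jar3, jar4, jar5, jar6, jar7 and place4 below 0.02 m and x of jar1 in the frame of rack between -0.018 and 0.018 m and y of jar1 in the frame of rack between -0.062 and 0.062 m and angle between the x axis of each of jar1, jar2, jar3, jar4, jar5, jar6, jar7 and the x axis of rack, either way round below 0.15 rad and (z of jar1 in the frame of rack between 0.019 and 0.027 m or z of jar1 in the frame of rack between 0.0478 and 0.0558 m or z of jar1 in the frame of rack between 0.0767 and 0.0847 m) and linear speed of each of jar1, jar2, jar3, jar4, jar5, jar6, jar7, rack, wedge below 0.02 m/s and x of jar2 in the frame of rack between -0.018 and 0.018 m and y of jar2 in the frame of rack between -0.062 and 0.062 m and (z of jar2 in the frame of rack between 0.019 and 0.027 m or z of jar2 in the frame of rack between 0.0478 and 0.0558 m or z of jar2 in the frame of rack between 0.0767 and 0.0847 m) and x of jar3 in the frame of rack between -0.018 and 0.018 m and y of jar3 in the frame of rack between -0.062 and 0.062 m and (z of jar3 in the frame of rack between 0.019 and 0.027 m or z of jar3 in the frame of rack between 0.0478 and 0.0558 m or z of jar3 in the frame of rack between 0.0767 and 0.0847 m) and x of jar4 in the frame of rack between -0.018 and 0.018 m and y of jar4 in the frame of rack between -0.062 and 0.062 m and (z of jar4 in the frame of rack between 0.019 and 0.027 m or z of jar4 in the frame of rack between 0.0478 and 0.0558 m or z of jar4 in the frame of rack between 0.0767 and 0.0847 m) and x of jar5 in the frame of rack between -0.018 and 0.018 m and y of jar5 in the frame of rack between -0.062 and 0.062 m and (z of jar5 in the frame of rack between 0.019 and 0.027 m or z of jar5 in the frame of rack between 0.0478 and 0.0558 m or z of jar5 in the frame of rack between 0.0767 and 0.0847 m) and x of jar6 in the frame of rack between -0.018 and 0.018 m and y of jar6 in the frame of rack between -0.062 and 0.062 m and (z of jar6 in the frame of rack between 0.019 and 0.027 m or z of jar6 in the frame of rack between 0.0478 and 0.0558 m or z of jar6 in the frame of rack between 0.0767 and 0.0847 m) and x of jar7 in the frame of rack between -0.018 and 0.018 m and y of jar7 in the frame of rack between -0.062 and 0.062 m and (z of jar7 in the frame of rack between 0.019 and 0.027 m or z of jar7 in the frame of rack between 0.0478 and 0.0558 m or z of jar7 in the frame of rack between 0.0767 and 0.0847 m)); the robot touches nothing.
It fails at once if a bystander (dropper bottle, beaker, slide box) is moved by more than 4 cm or tipped over (distance of any of dropper1, dropper2, dropper3, beaker, slide_box from where it was at the start of the episode above 0.04 m or angle between any of dropper1, dropper2, dropper3, beaker, slide_box's own z axis and vertical above 0.6 rad).
Of jar1, jar2, jar3, jar4, jar5, jar6, jar7 only 5 to 7 are there at a start; the rules pass over those that are not, and their reading is None.
At some moment in a run one of wedge, jar1, jar2, jar3, jar4, jar5, jar6, jar7 may be knocked a few centimetres aside while the robot is not near it.
Once in a run the grip may slacken for a moment while it holds something.
It also fails if it takes over 210 s, if anything falls off the work surface, if the arm or the gripper's body presses on something with over 40 N, if the wrist force passes 120 N, or if a joint passes its speed limit or range.

ROBOT

A 7-joint arm with a two-finger parallel gripper is mounted at the origin on the work surface. World frame = base frame: x ahead of the robot, y to its left, z up, the work surface at z = 0. Lengths are in m, angles in rad, forces in N, time in s.
With the tool pointing down it reaches from about 0.4 to 0.85 m from the base axis. Payload 10.4 kg.
Tool frame: the origin (TCP) lies between the finger pads; the fingertips stand 11 mm ahead of it and the grasp point (between the pads) lies 8 mm behind it; x points along the fingers, y is the direction in which the jaws open and shut, and the axes are right-handed (so a half turn about x gives the same grasp; the last joint's range is limited). The gripper opens to 87 mm and grips with 3 to 60 N. Pads are 19 mm wide; open, the fingers measure 117 mm over their backs; the gripper's body (75 mm by 190 mm) begins 51 mm behind the grasp point.
Start: joints at [-1.163, 0.332, -0.065, 1.46, 0.022, 1.35, -0.088], TCP at [0.261, 0.568, 0.234] pointing down, gripper open.
Joint ranges: [-2.6, 2.6], [-0.5, 2.12], [-1.47, 1.34], [0.16, 2.42], [-1.27, 4.41], [0.06, 2.06], [-2.6, 2.6]. Speed limits (rad/s): [2.22, 2.22, 2.79, 2.79, 3.14, 3.14, 3.14].

INTERFACE

Orientations are given as a unit quaternion [x, y, z, w].
In Python, from bench import * gives the robot as it stands.
- The arm moves only by the shell command python3 -m creep 'ROWS' [FORCE]. ROWS is JSON, a list of rows, each an object of numbers: "rx", "ry", "rz": the turn, a rotation vector about the world's x, y, z in units of 2 pi rad (1.0 is 2 pi rad); "dx", "dy", "dz": the shift along the world's x, y, z in units of 30 mm (1.0 is 30 mm); "fingers": the opening, from -1 (shut) to 1 (fully open), so that 0 is half open. In form: [{"rx": .., "ry": .., "rz": .., "dx": .., "dy": .., "dz": .., "fingers": ..}, ...]. A call has 1 to 10 rows; each row shifts and turns the commanded pose from where the row before left it; what a row does not reach is not made up. A row lasts 1/8 s, in which the tool goes at most 62.5 mm and 10.7 degrees, less where a joint would pass 70% of its speed; a pose out of reach is approached as far as the arm can. A call with a number of a shift or a turn outside -1 to 1 is refused whole. A call with a gripper value outside its range is refused whole. The fingers move at their own pace and stop on an object; FORCE is the grip in N (left out, the last holds). Time passes only in rows, so rows that do not move let the fingers close. It gives the time, the measured TCP pose, the force and the opening at its end, in the units of the state.
- read_state(): the state, without advancing time (a new reading comes with each control period).
- camera(name): name is "side" or "top" or "wrist"; returns (picture, depth): 384x512x3 uint8, red, green, blue; 384x512 float32, m along the optical axis (not along the pixel's ray), 0 where there is no reading.
- calibration(name): a dict with "vertical_fov" (degrees; the focal length in pixels is half the picture's height over the tangent of half this angle, whatever the lens; pixels are square), "cx", "cy" (the principal point, pixels), "rvec" (rotation vector, rad) and "tvec" (3), from world to camera coordinates, as OpenCV has them. Camera axes: x right, y down, z forward; pixel columns grow to the right and rows downward; lengths in m; the calibration is good to about 2 mm. A picture is of the moment at which its call begins: read the wrist's pose just before it. calibration takes no time and is no camera call; for the wrist camera it gives the pose at the moment of the call.
- close_job(): hands the job in, once; it reports no verdict.
The state is a dict: "time": time; "joint_positions": joint angles; "joint_vel": joint speeds; "joint_torque": joint torques, N m; "ee_pos": TCP position; "eef_rot": TCP orientation; "ft_force": force on the tool from outside, world axes, zero at the start; "torque": the same for the moment, N m; "width": finger opening in m.
Only numpy, scipy, OpenCV 4.12 (cv2) and the standard library are available. Lean on these libraries where they do the work, as an engineer would, in place of code of your own. Each camera call takes 0.05 s, during which the arm holds its last target. There are 200 camera calls.

## Working session

There is one attempt and no reset: what is moved stays moved. The work goes in short steps, Python scripts to look and compute and a shell command to move; the robot and the scene stay as the last step left them, time stands still between calls to the robot, and variables do not carry over. Pictures are saved under pics/ and viewed, about 12 in all and at most 16, crops included, and the job is handed in when it is done.

```bash
ls; mkdir -p pics; cat > h.py <<'E'
from bench import *
import numpy as np, cv2
from scipy.spatial.transform import Rotation as R
def cal(n):
    c=calibration(n); f=192/np.tan(np.radians(c["vertical_fov"])/2)
    return f,c["cx"],c["cy"],R.from_rotvec(np.ravel(c["rvec"])).as_matrix(),np.ravel(c["tvec"]),c
def snap(n,fn=None):
    k=cal(n); p,d=camera(n)
    if fn: cv2.imwrite("pics/"+fn,p[:,:,::-1])
    return p,d,k
def cloud(d,k):
    f,cx,cy,Rm,t,_=k
    v,u=np.mgrid[:384,:512]
    P=np.stack([(u-cx)/f*d,(v-cy)/f*d,d],-1)
    return (P-t)@Rm   # world
def ray(uv,z,k):
    f,cx,cy,Rm,t,_=k
    r=Rm.T@np.array([(uv[0]-cx)/f,(uv[1]-cy)/f,1]); o=-Rm.T@t
    return o+r*(z-o[2])/r[2]
E
python3 - <<'E'
from h import *
s=read_state(); print({k:np.round(v,3) for k,v in s.items()})
for n in("top","side"):
    p,d,k=snap(n,n+"0.png"); print(n,k[5],(-k[3].T@k[4]).round(3))
    np.savez(n+"0.npz",p=p,d=d,X=cloud(d,k))
a=cv2.imread("pics/top0.png");b=cv2.imread("pics/side0.png")
E
```

```text
pics
{'time': np.float64(0.0), 'joint_positions': array([-1.163,  0.333, -0.065,  1.461,  0.022,  1.35 , -0.088]), 'joint_vel': array([ 0.001,  0.001, -0.002,  0.001,  0.002, -0.001, -0.001]), 'joint_torque': array([-0.0000e+00, -6.2326e+01,  2.5000e-02, -3.8989e+01, -6.1000e-02,
        4.0000e-02,  0.0000e+00]), 'ee_pos': array([0.261, 0.568, 0.233]), 'eef_rot': array([ 0.151,  0.691, -0.152,  0.691]), 'ft_force': array([ 0.098, -0.492, -0.68 ]), 'torque': array([-0.029, -0.005, -0.029]), 'width': np.float64(0.087)}
top {'vertical_fov': 49.44800837703225, 'cx': 251.26489758314466, 'cy': 191.01464070838384, 'rvec': array([ 2.19043265, -2.1249768 ,  0.15677185]), 'tvec': array([-0.03325697,  0.59212617,  1.17540565])} [ 0.431 -0.003  1.244]
side {'vertical_fov': 57.62847951344614, 'cx': 255.37565744059668, 'cy': 197.63452069191703, 'rvec': array([ 0.10327877, -2.75725841,  1.43469263]), 'tvec': array([0.59326476, 0.08341126, 1.1043511 ])} [0.53  0.898 0.701]
```

View pics/top0.png

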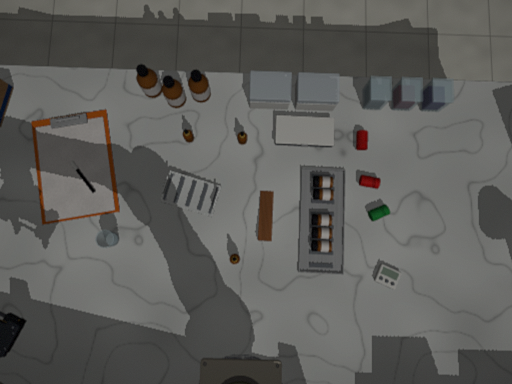

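View pics/side0.png

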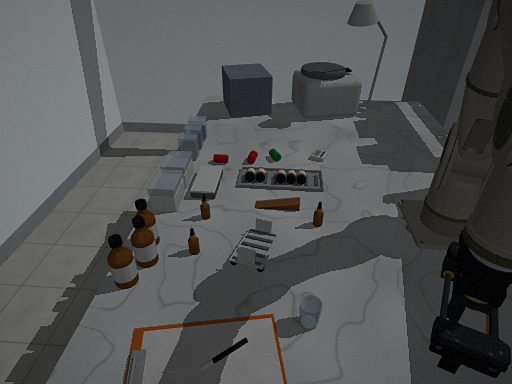

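```bash
python3 - <<'E'
from h import *
z=np.load("top0.npz");p=z["p"];X=z["X"]
c=p[155:280,155:350,::-1]; cv2.imwrite("pics/c0.png",cv2.resize(np.clip(c*1.6,0,255).astype(np.uint8),None,fx=4,fy=4,interpolation=cv2.INTER_CUBIC))
print("bench z",np.median(X[300:340,330:360,2]))
hsv=cv2.cvtColor(p,cv2.COLOR_RGB2HSV)
m=((hsv[...,0]<15)&(hsv[...,1]>120)).astype(np.uint8)
for ct in cv2.findContours(m,0,2)[0]:
    if cv2.contourArea(ct)>25:
        r=cv2.minAreaRect(ct);u,v=map(int,r[0]); mm=np.zeros_like(m);cv2.drawContours(mm,[ct],-1,1,-1)
        q=X[mm>0]; print(np.round(r[0]),np.round(r[1]),round(r[2]),np.median(q,0).round(3),q[:,2].min().round(3),q[:,2].max().round(3))
# rack ROI heights
for (v0,v1,u0,u1) in [(165,218,158,226),(188,245,255,276),(165,272,298,346)]:
    Q=X[v0:v1,u0:u1].reshape(-1,3); Q=Q[Q[:,2]>0.008]; xy=Q[:,:2].astype(np.float32)
    r=cv2.minAreaRect(xy*1000); print("roi",r,Q[:,2].max(),len(Q))
E
```

```text
bench z -0.0020907652932947917
[265. 215.] [13. 49.] 3 [ 0.523 -0.059  0.014] -0.002 0.03
[369. 181.] [20. 10.] 8 [ 0.634 -0.363  0.029] 0.001 1.244
[188. 137.] [10.  9.] 74 [0.746 0.173 0.043] 0.013 0.05
[362. 140.] [11. 20.] 5 [ 0.76  -0.342  0.029] -0.006 0.037
[ 74. 167.] [105.  78.] 83 [0.672 0.479 0.001] -0.007 1.244
[165.  89.] [18. 32.] 90 [0.866 0.217 0.098] 0.008 1.244
[198.  84.] [17. 19.] 80 [0.884 0.143 0.099] 0.082 1.244
[147.  79.] [18. 19.] 63 [0.895 0.289 0.098] 0.079 0.138
roi ((552.8323364257812, 104.9638900756836), (301.8783874511719, 122.03999328613281), 63.717437744140625) 1.2438971138176078 1723
roi ((499.8896484375, -57.1838493347168), (65.68087768554688, 161.56752014160156), 74.00273895263672) 1.2438971138176078 490
roi ((519.9695434570312, -149.8862762451172), (289.5279846191406, 307.4216613769531), 88.87435150146484) 1.2438971138176078 1449
```

View pics/c0.png

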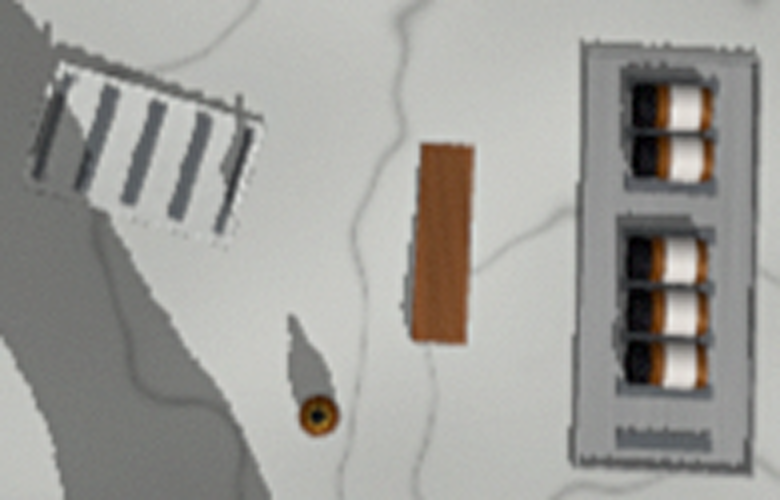

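```bash
python3 - <<'E'
from h import *
z=np.load("top0.npz");p=z["p"];X=z["X"]+[0,0,.002]
g=p.astype(int).mean(-1)
def prof(name,m,n=11):
    q=X[m&(z["d"]>0)&(X[...,2]<.1)]
    r=cv2.minAreaRect((q[:,:2]*1000).astype(np.float32)); box=cv2.boxPoints(r); 
    e=[box[1]-box[0],box[2]-box[1]]; e=max(e,key=np.linalg.norm); e=e/np.linalg.norm(e)
    c=np.array(r[0]); s=(q[:,:2]*1000-c)@e
    print(name,np.round(r[0],1),np.round(r[1],1),"axis",e.round(3))
    for a in np.linspace(s.min(),s.max(),n)[:-1]:
        k=(s>=a)&(s<a+(s.max()-s.min())/(n-1)); print(int(a),(1000*np.percentile(q[k,2],[5,50,95])).round(0),end=' ')
    print()
hsv=cv2.cvtColor(p,cv2.COLOR_RGB2HSV)
w=np.zeros(g.shape,bool); w[185:245,250:280]=1
prof("wedge",w&(hsv[...,0]<15)&(hsv[...,1]>120))
w=np.zeros(g.shape,bool); w[168:216,160:223]=1
m=w&(X[...,2]>.012)
lab=cv2.connectedComponents(m.astype(np.uint8))[1]; 
best=max(range(1,lab.max()+1),key=lambda i:(lab==i).sum()); prof("rack",lab==best)
# tray
w=np.zeros(g.shape,bool); w[160:275,296:347]=1
prof("tray",w&(X[...,2]>.008)); 
# jars: white label blobs within tray
m=(w&(g>150)&(X[...,2]>.015)).astype(np.uint8)
for ct in cv2.findContours(m,0,2)[0]:
    if cv2.contourArea(ct)>8: r=cv2.minAreaRect(ct); print(np.round(r[0],1),np.round(r[1],1),r[2],ray(r[0],.035,cal("top")).round(4))
m=(w&(g<45)&(X[...,2]>.015)).astype(np.uint8)
for ct in cv2.findContours(m,0,2)[0]:
    if cv2.contourArea(ct)>8: r=cv2.minAreaRect(ct); print('blk',np.round(r[0],1),np.round(r[1],1),ray(r[0],.035,cal("top")).round(4))
# drawn
for n,uv,h in [("d1",(188,134),.087),("d2",(242,137),.087),("d3",(235,258),.087)]: print(n,ray(uv,h-.0,cal("top")).round(3))
E
```

```text
wedge [526.2 -58.7] [ 36.8 146.4] axis [ 1.    -0.029]
-73 [24. 28. 32.] -58 [20. 25. 28.] -43 [18. 23. 26.] -29 [15. 19. 22.] -14 [13. 17. 22.] 0 [10. 15. 18.] 14 [ 8. 11. 15.] 29 [ 4.  9. 13.] 43 [ 2.  7. 10.] 58 [-0.  3.  8.] 
rack [582.3 163. ] [161.3  95.8] axis [0.259 0.966]
-80 [13. 16. 58.] -64 [12. 14. 17.] -48 [13. 17. 21.] -32 [13. 16. 21.] -16 [14. 18. 25.] 0 [16. 21. 25.] 16 [17. 21. 26.] 32 [21. 25. 29.] 48 [21. 24. 29.] 64 [24. 29. 72.] 
tray [ 516.2 -228.4] [133.4 311.9] axis [ 1.   -0.02]
-155 [ 8. 10. 14.] -124 [ 9. 10. 15.] -93 [10. 33. 39.] -62 [10. 32. 39.] -31 [ 9. 31. 39.] 0 [ 8. 30. 38.] 31 [ 8. 13. 30.] 62 [10. 33. 39.] 93 [10. 33. 39.] 124 [ 9. 13. 32.] 
blk [316.5 245. ] [10.  9.] [ 0.4425 -0.2079  0.035 ]
blk [316.5 232.5] [11.  9.] [ 0.4783 -0.2075  0.035 ]
blk [316.  219.5] [11.  8.] [ 0.5159 -0.2058  0.035 ]
blk [317.3 193.9] [ 8.3 10.8] [ 0.591  -0.2089  0.035 ]
blk [317.5 181.5] [11.  9.] [ 0.6278 -0.2092  0.035 ]
d1 [0.744 0.17  0.087]
d2 [0.741 0.016 0.087]
d3 [0.4   0.024 0.087]
```

```bash
cat >> h.py <<'E'
def toy():
    return R.from_quat(read_state()["eef_rot"]).as_matrix()
def go(x,y,z,jaw=None):
    "print moves (units) needed to reach TCP xyz and jaw direction (deg of line, mod 180)"
    s=read_state(); M=toy(); d=(np.array([x,y,z])-s["ee_pos"])/.03
    a=np.degrees(np.arctan2(M[1,1],M[0,1])); o=""
    if jaw is not None:
        dd=(jaw-a+90)%180-90; o=f"turn {dd:.1f}deg = {dd/360:.4f}u (other {(dd-180*np.sign(dd))/360:.4f})"
    print("d",d.round(2),"jaw",a.round(1),o,"tool x",M[:,0].round(3),"t",round(s["time"],2),"w",s["width"].round(4),"F",np.round(s["ft_force"],1),"j7",s["joint_positions"][6].round(2))
E
python3 -c "
from h import *
go(.463,-.057,.15,88.3)"
```

```text
Traceback (most recent call last):
  File "h.py", line 28, in go
    print("d",d.round(2),"jaw",a.round(1),o,"tool x",M[:,0].round(3),"t",round(s["time"],2),"w",s["width"].round(4),"F",np.round(s["ft_force"],1),"j7",s["joint_positions"][6].round(2))
                                                                                                ^^^^^^^^^^^^^^^^
AttributeError: 'float' object has no attribute 'round'
```

```bash
sed -i 's/s\["width"\].round(4)/round(s["width"],4)/; s/s\["joint_positions"\]\[6\].round(2)/np.round(s["joint_positions"],2)/' h.py
python3 -c "
from h import *
go(.463,-.057,.15,88.3)"
```

```text
d [  6.74 -20.82  -2.76] jaw 65.3 turn 23.0deg = 0.0638u (other -0.4362) tool x [-0.    -0.001 -1.   ] t 0.1 w 0.087 F [ 1.   0.3 -0.1] j7 [-1.16  0.33 -0.06  1.46  0.02  1.35 -0.09]
```

```bash
python3 -m creep '[{"dy":-1,"dx":0.3,"fingers":1},{"dy":-1,"dx":0.3},{"dy":-1,"dx":0.3},{"dy":-1,"dx":0.3},{"dy":-1,"dx":0.3},{"dy":-1,"dx":0.3},{"dy":-1,"dx":0.3},{"dy":-1,"dx":0.3},{"dy":-1,"dx":0.3},{"dy":-1,"dx":0.3}]' 
python3 -m creep '[{"dy":-1,"dx":0.35,"rz":0.02},{"dy":-1,"dx":0.35,"rz":0.02},{"dy":-1,"dx":0.35,"rz":0.02},{"dy":-1,"dx":0.35},{"dy":-1,"dx":0.35},{"dy":-1,"dx":0.35},{"dy":-1,"dx":0.35},{"dy":-1,"dx":0.35},{"dy":-1,"dx":0.35},{"dy":-1,"dx":0.35}]'
python3 -c "
from h import *
go(.463,-.057,.15,88.3)"
```

```text
d [  6.74 -20.82  -2.76] jaw 65.3 turn 23.0deg = 0.0638u (other -0.4362) tool x [-0.    -0.001 -1.   ] t 0.1 w 0.087 F [ 1.   0.3 -0.1] j7 [-1.16  0.33 -0.06  1.46  0.02  1.35 -0.09]schema error: expected keys rx, ry, rz, dx, dy, dz, fingers
schema error: expected keys rx, ry, rz, dx, dy, dz, fingers
```

```bash
python3 -m creep '[{"rx":0,"ry":0,"rz":0,"dx":0.3,"dy":-1,"dz":0,"fingers":1},{"rx":0,"ry":0,"rz":0,"dx":0.3,"dy":-1,"dz":0,"fingers":1},{"rx":0,"ry":0,"rz":0,"dx":0.3,"dy":-1,"dz":0,"fingers":1},{"rx":0,"ry":0,"rz":0,"dx":0.3,"dy":-1,"dz":0,"fingers":1},{"rx":0,"ry":0,"rz":0,"dx":0.3,"dy":-1,"dz":0,"fingers":1},{"rx":0,"ry":0,"rz":0,"dx":0.3,"dy":-1,"dz":0,"fingers":1},{"rx":0,"ry":0,"rz":0,"dx":0.3,"dy":-1,"dz":0,"fingers":1},{"rx":0,"ry":0,"rz":0,"dx":0.3,"dy":-1,"dz":0,"fingers":1},{"rx":0,"ry":0,"rz":0,"dx":0.3,"dy":-1,"dz":0,"fingers":1},{"rx":0,"ry":0,"rz":0,"dx":0.3,"dy":-1,"dz":0,"fingers":1}]'
python3 -m creep '[{"rx":0,"ry":0,"rz":0.02,"dx":0.35,"dy":-1,"dz":0,"fingers":1},{"rx":0,"ry":0,"rz":0.02,"dx":0.35,"dy":-1,"dz":0,"fingers":1},{"rx":0,"ry":0,"rz":0.02,"dx":0.35,"dy":-1,"dz":0,"fingers":1},{"rx":0,"ry":0,"rz":0,"dx":0.35,"dy":-1,"dz":0,"fingers":1},{"rx":0,"ry":0,"rz":0,"dx":0.35,"dy":-1,"dz":0,"fingers":1},{"rx":0,"ry":0,"rz":0,"dx":0.35,"dy":-1,"dz":0,"fingers":1},{"rx":0,"ry":0,"rz":0,"dx":0.35,"dy":-1,"dz":0,"fingers":1},{"rx":0,"ry":0,"rz":0,"dx":0.35,"dy":-1,"dz":0,"fingers":1},{"rx":0,"ry":0,"rz":0,"dx":0.35,"dy":-1,"dz":0,"fingers":1},{"rx":0,"ry":0,"rz":0,"dx":0.35,"dy":-1,"dz":0,"fingers":1}]'
python3 -c "
from h import *
go(.463,-.057,.15,88.3)
snap('wrist','w0.png')"
```

```text
time: 1.35
ee_pos: [0.3511, 0.2668, 0.2333]
eef_rot: [0.151, 0.691, -0.151, 0.691]
ft_force: [0.8, 0.3, 0.4]
width: 0.0869
time: 2.6
ee_pos: [0.456, -0.0331, 0.2334]
eef_rot: [0.019, 0.707, -0.019, 0.707]
ft_force: [0.3, 0.5, -0.4]
width: 0.0871
d [ 0.23 -0.8  -2.78] jaw 86.9 turn 1.4deg = 0.0038u (other -0.4962) tool x [-0.  0. -1.] t 2.6 w 0.0871 F [ 0.3  0.5 -0.4] j7 [-0.6  -0.08  0.55  1.91  0.04  1.3   1.46]
```

View pics/w0.png

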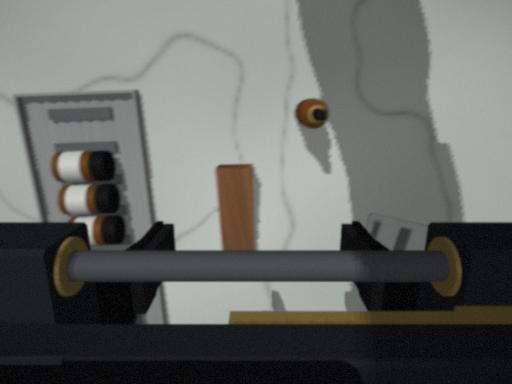

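```bash
python3 -m creep '[{"rx":0,"ry":0,"rz":-0.029,"dx":0.02,"dy":-0.08,"dz":0,"fingers":1},{"rx":0,"ry":0,"rz":-0.029,"dx":0.02,"dy":-0.08,"dz":0,"fingers":1},{"rx":0,"ry":0,"rz":-0.029,"dx":0.02,"dy":-0.08,"dz":0,"fingers":1},{"rx":0,"ry":0,"rz":-0.029,"dx":0.02,"dy":-0.08,"dz":0,"fingers":1},{"rx":0,"ry":0,"rz":-0.029,"dx":0.02,"dy":-0.08,"dz":0,"fingers":1},{"rx":0,"ry":0,"rz":-0.029,"dx":0.02,"dy":-0.08,"dz":0,"fingers":1},{"rx":0,"ry":0,"rz":-0.029,"dx":0.02,"dy":-0.08,"dz":0,"fingers":1},{"rx":0,"ry":0,"rz":-0.029,"dx":0.02,"dy":-0.08,"dz":0,"fingers":1},{"rx":0,"ry":0,"rz":-0.029,"dx":0.02,"dy":-0.08,"dz":0,"fingers":1},{"rx":0,"ry":0,"rz":-0.029,"dx":0.02,"dy":-0.08,"dz":0,"fingers":1}]'
python3 -m creep '[{"rx":0,"ry":0,"rz":-0.029,"dx":0,"dy":0,"dz":-0.5,"fingers":1},{"rx":0,"ry":0,"rz":-0.029,"dx":0,"dy":0,"dz":-0.5,"fingers":1},{"rx":0,"ry":0,"rz":-0.029,"dx":0,"dy":0,"dz":-0.5,"fingers":1},{"rx":0,"ry":0,"rz":-0.029,"dx":0,"dy":0,"dz":-0.5,"fingers":1},{"rx":0,"ry":0,"rz":-0.029,"dx":0,"dy":0,"dz":-0.5,"fingers":1},{"rx":0,"ry":0,"rz":-0.029,"dx":0,"dy":0,"dz":0,"fingers":1},{"rx":0,"ry":0,"rz":-0.029,"dx":0,"dy":0,"dz":0,"fingers":1},{"rx":0,"ry":0,"rz":0,"dx":0,"dy":0,"dz":0,"fingers":1}]'
python3 - <<'E'
from h import *
go(.463,-.057,.014,88.3)
p,d,k=snap('wrist','w1.png')
hsv=cv2.cvtColor(p,cv2.COLOR_RGB2HSV); m=((hsv[...,0]<15)&(hsv[...,1]>120)).astype(np.uint8)
ct=max(cv2.findContours(m,0,2)[0],key=cv2.contourArea); r=cv2.minAreaRect(ct); b=cv2.boxPoints(r)
print([ (q.round(), ray(q,.0,k).round(3),ray(q,.03,k).round(3)) for q in b])
E
```

```text
time: 3.9
ee_pos: [0.4617, -0.056, 0.2333]
eef_rot: [-0.571, -0.417, 0.572, -0.416]
ft_force: [0.3, -0.2, -0.1]
width: 0.0874
time: 4.9
ee_pos: [0.4617, -0.056, 0.1584]
eef_rot: [-0.707, 0.003, 0.707, 0.003]
ft_force: [-0.4, 0.2, -0.0]
width: 0.0872
d [ 0.04 -0.03 -4.81] jaw -90.5 turn -1.2deg = -0.0033u (other 0.4967) tool x [-0. -0. -1.] t 4.9 w 0.0872 F [-0.4  0.2 -0. ] j7 [-0.49  0.02  0.52  1.99 -0.01  1.13 -1.54]
[(array([237., 195.], dtype=float32), array([ 0.445, -0.036,  0.   ]), array([ 0.453, -0.037,  0.03 ])), (array([239.,  17.], dtype=float32), array([ 0.601, -0.041,  0.   ]), array([ 0.594, -0.043,  0.03 ])), (array([284.,  18.], dtype=float32), array([ 0.6  , -0.079,  0.   ]), array([ 0.593, -0.077,  0.03 ])), (array([281., 196.], dtype=float32), array([ 0.444, -0.078,  0.   ]), array([ 0.452, -0.076,  0.03 ]))]
```

View pics/w1.png

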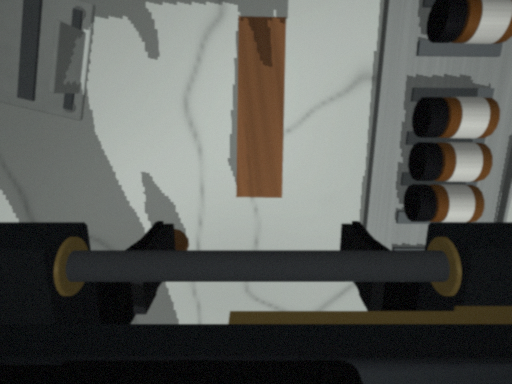

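```bash
python3 -m creep '[{"rx":0,"ry":0,"rz":-0.003,"dx":0.1,"dy":0,"dz":-0.8,"fingers":1},{"rx":0,"ry":0,"rz":0,"dx":0,"dy":0,"dz":-0.8,"fingers":1},{"rx":0,"ry":0,"rz":0,"dx":0,"dy":0,"dz":-0.8,"fingers":1},{"rx":0,"ry":0,"rz":0,"dx":0,"dy":0,"dz":-0.8,"fingers":1},{"rx":0,"ry":0,"rz":0,"dx":0,"dy":0,"dz":-0.8,"fingers":1},{"rx":0,"ry":0,"rz":0,"dx":0,"dy":0,"dz":-0.4,"fingers":1},{"rx":0,"ry":0,"rz":0,"dx":0,"dy":0,"dz":-0.38,"fingers":1},{"rx":0,"ry":0,"rz":0,"dx":0,"dy":0,"dz":0,"fingers":-0.5},{"rx":0,"ry":0,"rz":0,"dx":0,"dy":0,"dz":0,"fingers":-0.5},{"rx":0,"ry":0,"rz":0,"dx":0,"dy":0,"dz":0,"fingers":-0.5}]' 35
python3 -m creep '[{"rx":0,"ry":0,"rz":0,"dx":0,"dy":0,"dz":0,"fingers":-0.5},{"rx":0,"ry":0,"rz":0,"dx":0,"dy":0,"dz":0,"fingers":-0.5},{"rx":0,"ry":0,"rz":0,"dx":0,"dy":0,"dz":0,"fingers":-0.5}]' 35
python3 -c "
from h import *
go(.463,-.057,.014,88.3)"
```

```text
time: 6.2
ee_pos: [0.4654, -0.056, 0.0157]
eef_rot: [0.707, -0.01, -0.707, -0.01]
ft_force: [-0.2, -0.3, 0.5]
width: 0.0652
time: 6.58
ee_pos: [0.465, -0.0561, 0.0153]
eef_rot: [0.707, -0.01, -0.707, -0.01]
ft_force: [-0.7, 0.5, 2.3]
width: 0.0396
d [-0.07 -0.03 -0.04] jaw -91.6 turn -0.1deg = -0.0002u (other 0.4998) tool x [ 0. -0. -1.] t 6.58 w 0.0396 F [-0.7  0.5  2.3] j7 [-0.44  0.27  0.51  2.1  -0.18  0.81 -1.42]
```

```bash
python3 -m creep '[{"rx":0,"ry":0,"rz":0,"dx":0,"dy":0,"dz":1,"fingers":-0.5},{"rx":0,"ry":0,"rz":0,"dx":0,"dy":0,"dz":1,"fingers":-0.5},{"rx":0,"ry":0,"rz":0.0266,"dx":0.24,"dy":0,"dz":1,"fingers":-0.5},{"rx":0,"ry":0,"rz":0.0266,"dx":0.24,"dy":0,"dz":0,"fingers":-0.5},{"rx":0,"ry":0,"rz":0.0266,"dx":0.24,"dy":0,"dz":0,"fingers":-0.5},{"rx":0,"ry":0,"rz":0.0266,"dx":0.24,"dy":0,"dz":0,"fingers":-0.5},{"rx":0,"ry":0,"rz":0.0266,"dx":0.24,"dy":0,"dz":0,"fingers":-0.5},{"rx":0,"ry":0,"rz":0.0266,"dx":0.24,"dy":0,"dz":0,"fingers":-0.5},{"rx":0,"ry":0,"rz":0.0266,"dx":0.24,"dy":-0.1,"dz":0,"fingers":-0.5},{"rx":0,"ry":0,"rz":0.0266,"dx":0.24,"dy":-0.1,"dz":0,"fingers":-0.5}]'
python3 - <<'E'
from h import *
go(.522,-.061,.0155,165)
p,d,k=snap('top','t1.png'); X=cloud(d,k)+[0,0,.002]
np.savez("t1.npz",p=p,d=d,X=X)
cv2.imwrite("pics/c1.png",cv2.resize(p[150:270,150:350,::-1],None,fx=4,fy=4,interpolation=cv2.INTER_CUBIC))
E
```

```text
time: 7.82
ee_pos: [0.5226, -0.0621, 0.105]
eef_rot: [-0.56, -0.432, 0.56, -0.432]
ft_force: [-0.1, -0.4, 0.1]
width: 0.0398
d [-0.02  0.04 -2.98] jaw -14.7 turn -0.3deg = -0.0008u (other 0.4992) tool x [-0. -0. -1.] t 7.83 w 0.0398 F [-0.1 -0.4  0.1] j7 [-0.33  0.24  0.4   1.89 -0.11  1.03 -0.13]
```

View pics/c1.png

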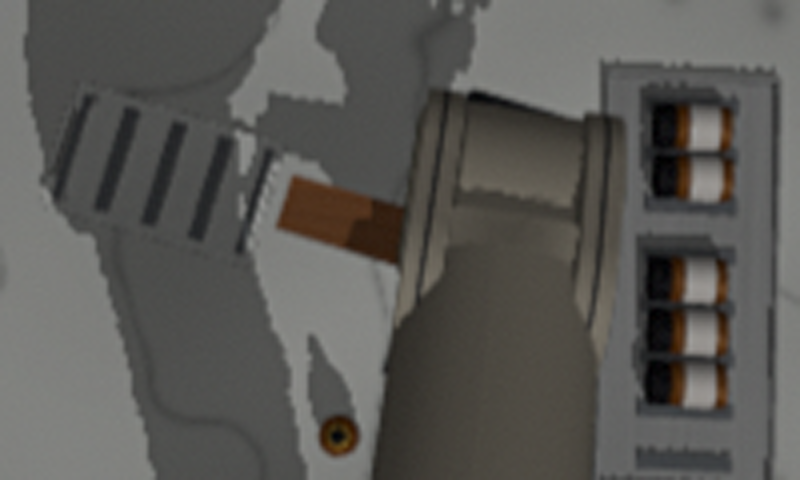

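```bash
python3 -m creep '[{"rx":0,"ry":0,"rz":-0.0008,"dx":0,"dy":0,"dz":-1,"fingers":-0.5},{"rx":0,"ry":0,"rz":0,"dx":0,"dy":0,"dz":-1,"fingers":-0.5},{"rx":0,"ry":0,"rz":0,"dx":0,"dy":0,"dz":-0.5,"fingers":-0.5},{"rx":0,"ry":0,"rz":0,"dx":0,"dy":0,"dz":-0.46,"fingers":-0.5},{"rx":0,"ry":0,"rz":0,"dx":0.12,"dy":0.45,"dz":0,"fingers":-0.5},{"rx":0,"ry":0,"rz":0,"dx":0.12,"dy":0.45,"dz":0,"fingers":-0.5},{"rx":0,"ry":0,"rz":0,"dx":0.12,"dy":0.45,"dz":0,"fingers":-0.5}]' 50
python3 -m creep '[{"rx":0,"ry":0,"rz":0,"dx":0.06,"dy":0.23,"dz":0,"fingers":-0.5},{"rx":0,"ry":0,"rz":0,"dx":0.06,"dy":0.23,"dz":0,"fingers":-0.5},{"rx":0,"ry":0,"rz":0,"dx":0.06,"dy":0.23,"dz":0,"fingers":-0.5},{"rx":0,"ry":0,"rz":0,"dx":0.06,"dy":0.23,"dz":0,"fingers":-0.5}]'
python3 - <<'E'
from h import *
go(.5507,.0461,.0155,165)
p,d,k=snap('side','s2.png'); cv2.imwrite("pics/s2c.png",cv2.resize(p[180:300,190:340,::-1],None,fx=4,fy=4,interpolation=cv2.INTER_CUBIC))
E
```

```text
time: 8.75
ee_pos: [0.5333, -0.0207, 0.0164]
eef_rot: [-0.562, -0.429, 0.562, -0.429]
ft_force: [0.1, -3.8, -4.5]
width: 0.0393
time: 9.25
ee_pos: [0.5406, 0.0063, 0.0163]
eef_rot: [-0.562, -0.429, 0.562, -0.429]
ft_force: [-0.7, -2.2, -4.0]
width: 0.0398
d [ 0.34  1.33 -0.03] jaw -15.3 turn 0.3deg = 0.0009u (other -0.4991) tool x [-0. -0. -1.] t 9.25 w 0.0398 F [-0.7 -2.2 -4. ] j7 [-0.4   0.39  0.35  1.91 -0.17  0.86 -0.22]
```

View pics/s2c.png

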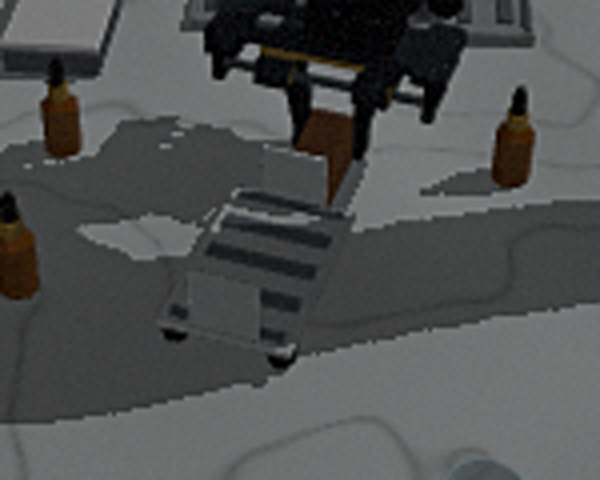

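```bash
python3 -m creep '[{"rx":0,"ry":0,"rz":0,"dx":0.06,"dy":0.22,"dz":0,"fingers":-0.5},{"rx":0,"ry":0,"rz":0,"dx":0.06,"dy":0.22,"dz":0,"fingers":-0.5},{"rx":0,"ry":0,"rz":0,"dx":0.06,"dy":0.22,"dz":0,"fingers":-0.5},{"rx":0,"ry":0,"rz":0,"dx":0.06,"dy":0.22,"dz":0,"fingers":-0.5},{"rx":0,"ry":0,"rz":0,"dx":0.05,"dy":0.22,"dz":0,"fingers":-0.5},{"rx":0,"ry":0,"rz":0,"dx":0.05,"dy":0.22,"dz":0,"fingers":-0.5},{"rx":0,"ry":0,"rz":0,"dx":0,"dy":0,"dz":0,"fingers":-0.5}]'
python3 - <<'E'
from h import *
go(.5507,.0461,.0155,165)
p,d,k=snap('side','s3.png'); X=cloud(d,k)
p,d,k=snap('top','t3.png'); X=cloud(d,k)+[0,0,.002]
# fit plane of base plate ribs/plate using rack frame
c=np.array([.582,.163]); ey=np.array([.259,.966]); ex=np.array([.966,-.259])
q=X[(d>0)&(X[...,2]<.1)]; a=(q[:,:2]-c)@ex; b=(q[:,:2]-c)@ey
for s in(-.04,.04):
  k=(abs(a)<.046)&(abs(b)<.068)
k=(abs(a)<.046)&(abs(b)<.068)&(q[:,2]<.04)
A=np.c_[a[k],b[k],np.ones(k.sum())]; co=np.linalg.lstsq(A,q[k,2],rcond=None)[0]; print("plane slope x,y, z0",co.round(4),k.sum())
m=(q[:,2]>.015); m&=(abs(a)<.08)&(b>-.1)&(b<.11)&(q[:,2]<.04); print("rack ext b",np.percentile(b[m],[.5,99.5]),"a",np.percentile(a[m],[.5,99.5]))
E
```

```text
time: 10.18
ee_pos: [0.5512, 0.047, 0.0165]
eef_rot: [0.562, 0.429, -0.562, 0.429]
ft_force: [1.0, 1.1, -3.5]
width: 0.0401
d [-0.02 -0.03 -0.03] jaw -15.3 turn 0.3deg = 0.0007u (other -0.4993) tool x [ 0.001  0.001 -1.   ] t 10.18 w 0.0401 F [ 1.   1.1 -3.5] j7 [-0.45  0.41  0.34  1.88 -0.18  0.87 -0.29]
plane slope x,y, z0 [ 0.0003 -0.0067  0.0268] 964
rack ext b [-0.03135114  0.08168144] a [-0.04715685  0.04778234]
```

```bash
python3 -m creep '[{"rx":0,"ry":0,"rz":0,"dx":0,"dy":0,"dz":0,"fingers":0.6},{"rx":0,"ry":0,"rz":0,"dx":0,"dy":0,"dz":0,"fingers":0.6},{"rx":0,"ry":0,"rz":0,"dx":0,"dy":0,"dz":0,"fingers":0.6},{"rx":0,"ry":0,"rz":0,"dx":0,"dy":0,"dz":0.6,"fingers":0.6},{"rx":0,"ry":0,"rz":0,"dx":0,"dy":0,"dz":1,"fingers":0.6},{"rx":0,"ry":0,"rz":0,"dx":0,"dy":-0.5,"dz":1,"fingers":1},{"rx":0,"ry":0,"rz":0,"dx":0,"dy":-1,"dz":1,"fingers":1},{"rx":0,"ry":0,"rz":0,"dx":0,"dy":-1,"dz":1,"fingers":1},{"rx":0,"ry":0,"rz":0,"dx":0,"dy":-1,"dz":0.5,"fingers":1},{"rx":0,"ry":0,"rz":0,"dx":0,"dy":-1,"dz":0,"fingers":1}]'
python3 -m creep '[{"rx":0,"ry":0,"rz":-0.025,"dx":0,"dy":-1,"dz":0,"fingers":1},{"rx":0,"ry":0,"rz":-0.025,"dx":0,"dy":-1,"dz":0,"fingers":1},{"rx":0,"ry":0,"rz":-0.025,"dx":0,"dy":-1,"dz":0,"fingers":1},{"rx":0,"ry":0,"rz":-0.025,"dx":0,"dy":-1,"dz":0,"fingers":1},{"rx":0,"ry":0,"rz":-0.025,"dx":0,"dy":-1,"dz":0,"fingers":1},{"rx":0,"ry":0,"rz":-0.025,"dx":0,"dy":0,"dz":0,"fingers":1}]'
cat >> h.py <<'E'
def planes(X,d,c,ey,zs=.04):
    c=np.array(c);ey=np.array(ey);ex=np.array([ey[1],-ey[0]])
    q=X[(d>0)&(X[...,2]<.12)&(X[...,2]>-.02)]; a=(q[:,:2]-c)@ex; b=(q[:,:2]-c)@ey
    def fit(k): 
        A=np.c_[a[k],b[k],np.ones(k.sum())]; z=q[k,2]; w=np.ones(len(z),bool)
        for _ in range(4):
            co=np.linalg.lstsq(A[w],z[w],rcond=None)[0]; r=z-A@co; w=abs(r)<.003
        return co.round(4),w.sum()
    print("rack plane",fit((abs(a)<.046)&(abs(b)<.066)&(q[:,2]<zs)&(q[:,2]>.01)),"bench",fit((abs(a)<.15)&(abs(b)<.15)&(q[:,2]<.006)))
    m=(q[:,2]>.014)&(q[:,2]<.04)&(abs(a)<.07)&(abs(b)<.1)&~((abs(a)<.03)&(b<-.075))
    print("rack rect",cv2.minAreaRect((q[m][:,:2]*1000).astype(np.float32)))
    for s,b0 in(("lo",-.0755),("hi",.0755)):
        m=(abs(a)<.03)&(abs(b-b0)<.008)&(q[:,2]>.055); print("plate",s,(np.median(q[m,2]).round(4),np.percentile(q[m,2],90).round(4),m.sum()) if m.any() else None)
E
python3 - <<'E'
from h import *
go(.5,-.228,.15,88)
z=np.load("top0.npz"); planes(z["X"],z["d"],[.5823,.163],[.259,.966])
p,d,k=snap('top','t4.png'); np.savez("t4.npz",p=p,d=d,X=cloud(d,k)); planes(cloud(d,k),d,[.5823,.163],[.259,.966])
p,d,k=snap('side','s4.png'); planes(cloud(d,k),d,[.5823,.163],[.259,.966])
E
```

```text
time: 11.52
ee_pos: [0.5517, -0.0906, 0.1723]
eef_rot: [0.563, 0.428, -0.561, 0.43]
ft_force: [0.2, -0.0, -0.3]
width: 0.0871
time: 12.28
ee_pos: [0.55, -0.2425, 0.1709]
eef_rot: [0.696, 0.123, -0.696, 0.124]
ft_force: [-0.3, 0.5, 0.4]
width: 0.0868
d [-1.67  0.48 -0.7 ] jaw -69.9 turn -22.1deg = -0.0615u (other 0.4385) tool x [ 0.001 -0.001 -1.   ] t 12.28 w 0.0868 F [-0.3  0.5  0.4] j7 [-0.19  0.37  0.67  1.64 -0.24  1.21 -0.69]
rack plane (array([-0.0016,  0.0994,  0.0174]), np.int64(919)) bench (array([-0.0001, -0.0008, -0.0024]), np.int64(6221))
rack rect ((583.3179321289062, 166.8448486328125), (153.2759552001953, 95.83464813232422), 74.95967102050781)
plate lo (np.float64(0.0559), np.float64(0.0584), np.int64(12))
plate hi (np.float64(0.0681), np.float64(0.0714), np.int64(35))
rack plane (array([-0.0018,  0.0036,  0.0239]), np.int64(946)) bench (array([ 0.0005, -0.0013, -0.0023]), np.int64(5999))
rack rect ((583.5385131835938, 166.132568359375), (160.9990692138672, 96.08575439453125), 75.32254791259766)
plate lo (np.float64(0.0682), np.float64(0.0702), np.int64(31))
plate hi (np.float64(0.0683), np.float64(0.0718), np.int64(43))
rack plane (array([-0.0024, -0.0013,  0.0256]), np.int64(720)) bench (array([ 0.0002, -0.0002, -0.0004]), np.int64(6067))
rack rect ((584.9700317382812, 169.24563598632812), (162.2212371826172, 96.49552154541016), 75.40174102783203)
plate lo (np.float64(0.0642), np.float64(0.0705), np.int64(67))
plate hi (np.float64(0.0658), np.float64(0.0712), np.int64(90))
```

```bash
python3 -m creep '[{"rx":0,"ry":0,"rz":-0.02,"dx":0.9,"dy":0.13,"dz":-0.4,"fingers":0.7},{"rx":0,"ry":0,"rz":-0.02,"dx":0.9,"dy":0.13,"dz":-0.4,"fingers":0.7},{"rx":0,"ry":0,"rz":-0.02,"dx":0.84,"dy":0.13,"dz":-0.4,"fingers":0.7},{"rx":0,"ry":0,"rz":0,"dx":0,"dy":0,"dz":0,"fingers":0.7}]'
python3 - <<'E'
from h import *
go(.629,-.2305,.018,88.9)
p,d,k=snap('wrist','w5.png'); X=cloud(d,k)
p,d,k=snap('top','t5.png'); X=cloud(d,k)+[0,0,.002]; g=p.astype(int).mean(-1)
m=((g<40)&(X[...,2]>.015)&(X[...,2]<.045)&(abs(X[...,0]-.5)<.2)&(abs(X[...,1]+.208)<.03)).astype(np.uint8)
for ct in cv2.findContours(m,0,2)[0]:
    if cv2.contourArea(ct)>20: r=cv2.minAreaRect(ct); print('blk',np.round(r[0],1),np.round(r[1],1),ray(r[0],.035,k).round(4))
E
```

```text
time: 12.88
ee_pos: [0.6311, -0.2255, 0.1325]
eef_rot: [-0.707, 0.003, 0.708, 0.004]
ft_force: [-1.5, 0.2, -0.2]
width: 0.0742
d [-0.07 -0.17 -3.82] jaw -90.6 turn -0.5deg = -0.0014u (other 0.4986) tool x [-0.001  0.001 -1.   ] t 12.88 w 0.0742 F [-1.5  0.2 -0.2] j7 [-0.2   0.58  0.68  1.48 -0.38  1.22 -1.05]
```

View pics/w5.png

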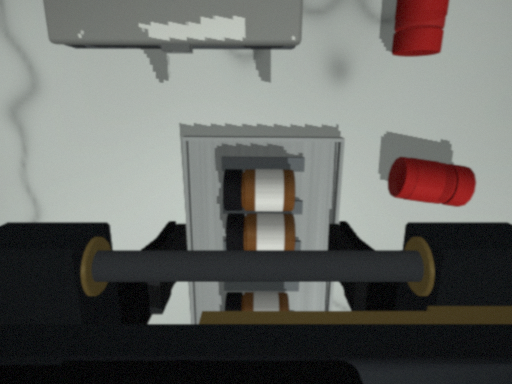

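```bash
python3 -c "
from h import *
k=cal('wrist')
for uv in [(260,191),(265,234),(224,191),(296,191),(260,169),(260,213)]: print(uv,ray(uv,.028,k).round(4))"
```

```text
(260, 191) [ 0.6305 -0.2292  0.028 ]
(265, 234) [ 0.5937 -0.233   0.028 ]
(224, 191) [ 0.6308 -0.2005  0.028 ]
(296, 191) [ 0.6301 -0.258   0.028 ]
(260, 169) [ 0.6483 -0.2294  0.028 ]
(260, 213) [ 0.612  -0.2291  0.028 ]
```

```bash
python3 -m creep '[{"rx":0,"ry":0,"rz":-0.0014,"dx":-0.03,"dy":-0.13,"dz":-1,"fingers":0.7},{"rx":0,"ry":0,"rz":0,"dx":0,"dy":0,"dz":-1,"fingers":0.7},{"rx":0,"ry":0,"rz":0,"dx":0,"dy":0,"dz":-1,"fingers":0.7},{"rx":0,"ry":0,"rz":0,"dx":0,"dy":0,"dz":-0.5,"fingers":0.7},{"rx":0,"ry":0,"rz":0,"dx":0,"dy":0,"dz":-0.3,"fingers":0.7},{"rx":0,"ry":0,"rz":0,"dx":0,"dy":0,"dz":0,"fingers":0},{"rx":0,"ry":0,"rz":0,"dx":0,"dy":0,"dz":0,"fingers":0},{"rx":0,"ry":0,"rz":0,"dx":0,"dy":0,"dz":0,"fingers":0},{"rx":0,"ry":0,"rz":0,"dx":0,"dy":0,"dz":0,"fingers":0}]' 25
python3 -c "
from h import *
go(.57,.115,.13,165.3)"
```

```text
time: 14.1
ee_pos: [0.6297, -0.2317, 0.0203]
eef_rot: [0.708, -0.009, -0.707, -0.009]
ft_force: [-1.1, 0.6, 5.5]
width: 0.0562
d [-1.99 11.56  3.66] jaw -91.4 turn 76.7deg = 0.2131u (other -0.2869) tool x [ 0.001 -0.    -1.   ] t 14.1 w 0.0562 F [-1.1  0.6  5.5] j7 [-0.16  0.69  0.63  1.56 -0.45  1.03 -1.  ]
```

```bash
python3 -m creep '[{"rx":0,"ry":0,"rz":0,"dx":0,"dy":0,"dz":0.66,"fingers":0},{"rx":0,"ry":0,"rz":0,"dx":0,"dy":0,"dz":1,"fingers":0},{"rx":0,"ry":0,"rz":0,"dx":-0.2,"dy":0.5,"dz":1,"fingers":0},{"rx":0,"ry":0,"rz":0.0213,"dx":-0.2,"dy":1,"dz":1,"fingers":0},{"rx":0,"ry":0,"rz":0.0213,"dx":-0.2,"dy":1,"dz":0,"fingers":0},{"rx":0,"ry":0,"rz":0.0213,"dx":-0.2,"dy":1,"dz":0,"fingers":0},{"rx":0,"ry":0,"rz":0.0213,"dx":-0.2,"dy":1,"dz":0,"fingers":0},{"rx":0,"ry":0,"rz":0.0213,"dx":-0.2,"dy":1,"dz":0,"fingers":0},{"rx":0,"ry":0,"rz":0.0213,"dx":-0.2,"dy":1,"dz":0,"fingers":0},{"rx":0,"ry":0,"rz":0.0213,"dx":-0.2,"dy":1,"dz":0,"fingers":0}]'
python3 -m creep '[{"rx":0,"ry":0,"rz":0.0213,"dx":-0.2,"dy":1,"dz":0,"fingers":0},{"rx":0,"ry":0,"rz":0.0213,"dx":-0.2,"dy":1,"dz":0,"fingers":0},{"rx":0,"ry":0,"rz":0.0213,"dx":-0.2,"dy":1,"dz":0,"fingers":0},{"rx":0,"ry":0,"rz":0,"dx":0,"dy":1,"dz":0,"fingers":0},{"rx":0,"ry":0,"rz":0,"dx":0,"dy":1,"dz":0,"fingers":0},{"rx":0,"ry":0,"rz":0,"dx":0,"dy":0,"dz":0,"fingers":0}]'
python3 - <<'E'
from h import *
go(.57,.115,.043,165.3)
p,d,k=snap('wrist','w6.png'); 
for n,uv in dict(c=(0,0)).items(): pass
# project rack landmarks
f,cx,cy,Rm,t,_=k; ey=np.array([.2538,.9673]);ex=np.array([.9673,-.2538]);c=np.array([.584,.167])
im=p[:,:,::-1].copy()
for a,b,zz in [(-.048,-.08,.026),(.048,-.08,.026),(.048,.08,.026),(-.048,.08,.026),(-.025,.073,.072),(.025,.073,.072),(0,-.054,.026),(0,-.018,.026),(0,.018,.026),(0,.054,.026)]:
    w=np.r_[c+a*ex+b*ey,zz]; q=Rm@w+t; cv2.circle(im,(int(f*q[0]/q[2]+cx),int(f*q[1]/q[2]+cy)),3,(0,0,255),-1)
cv2.imwrite("pics/w6m.png",im)
E
```

```text
time: 15.35
ee_pos: [0.581, -0.0061, 0.1304]
eef_rot: [0.635, 0.312, -0.634, 0.313]
ft_force: [1.0, 1.1, -0.3]
width: 0.0559
time: 16.1
ee_pos: [0.5629, 0.146, 0.1301]
eef_rot: [0.56, 0.433, -0.559, 0.433]
ft_force: [0.1, -0.3, -0.5]
width: 0.0558
d [ 0.24 -1.03 -2.9 ] jaw -14.5 turn -0.2deg = -0.0004u (other 0.4996) tool x [ 0.001  0.001 -1.   ] t 16.1 w 0.0558 F [ 0.1 -0.3 -0.5] j7 [-0.62  0.32  0.35  1.72 -0.12  1.11 -0.49]
```

View pics/w6m.png

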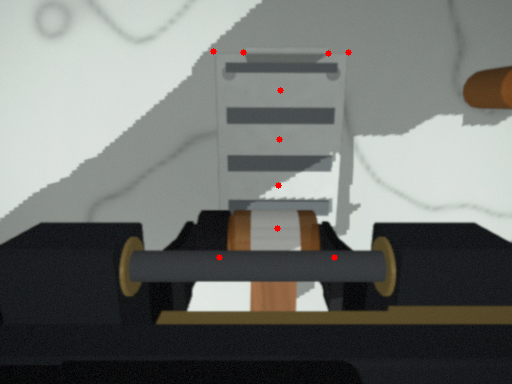

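```bash
python3 -m creep '[{"rx":0,"ry":0,"rz":0,"dx":0.24,"dy":-1,"dz":0,"fingers":0},{"rx":0,"ry":0,"rz":0,"dx":0,"dy":-0.03,"dz":0,"fingers":0},{"rx":0,"ry":0,"rz":0,"dx":0,"dy":0,"dz":-1,"fingers":0},{"rx":0,"ry":0,"rz":0,"dx":0,"dy":0,"dz":-1,"fingers":0},{"rx":0,"ry":0,"rz":0,"dx":0,"dy":0,"dz":-0.5,"fingers":0},{"rx":0,"ry":0,"rz":0,"dx":0,"dy":0,"dz":-0.25,"fingers":0},{"rx":0,"ry":0,"rz":0,"dx":0,"dy":0,"dz":-0.15,"fingers":0},{"rx":0,"ry":0,"rz":0,"dx":0,"dy":0,"dz":0,"fingers":0}]'
python3 -c "
from h import *
go(.57,.115,.0433,165.3)"
```

```text
time: 17.15
ee_pos: [0.5708, 0.1125, 0.0428]
eef_rot: [0.56, 0.432, -0.56, 0.432]
ft_force: [0.4, 0.1, -0.3]
width: 0.0556
d [-0.03  0.08  0.02] jaw -14.8 turn 0.1deg = 0.0002u (other -0.4998) tool x [ 0.001  0.    -1.   ] t 17.15 w 0.0556 F [ 0.4  0.1 -0.3] j7 [-0.55  0.43  0.34  1.79 -0.17  0.95 -0.4 ]
```

```bash
python3 -m creep '[{"rx":0,"ry":0,"rz":0,"dx":0,"dy":0.08,"dz":-0.03,"fingers":0},{"rx":0,"ry":0,"rz":0,"dx":0,"dy":0,"dz":-0.03,"fingers":0},{"rx":0,"ry":0,"rz":0,"dx":0,"dy":0,"dz":0,"fingers":0.55},{"rx":0,"ry":0,"rz":0,"dx":0,"dy":0,"dz":0,"fingers":0.55},{"rx":0,"ry":0,"rz":0,"dx":0,"dy":0,"dz":0,"fingers":0.55},{"rx":0,"ry":0,"rz":0,"dx":0,"dy":0,"dz":0.5,"fingers":0.7},{"rx":0,"ry":0,"rz":0,"dx":0,"dy":0,"dz":1,"fingers":0.7},{"rx":0,"ry":0,"rz":0,"dx":0,"dy":0,"dz":1,"fingers":0.7},{"rx":0,"ry":0,"rz":-0.0213,"dx":0.07,"dy":-1,"dz":0.5,"fingers":0.7},{"rx":0,"ry":0,"rz":-0.0213,"dx":0.07,"dy":-1,"dz":0,"fingers":0.7}]'
python3 -m creep '[{"rx":0,"ry":0,"rz":-0.0213,"dx":0.07,"dy":-1,"dz":0,"fingers":0.7},{"rx":0,"ry":0,"rz":-0.0213,"dx":0.07,"dy":-1,"dz":0,"fingers":0.7},{"rx":0,"ry":0,"rz":-0.0213,"dx":0.07,"dy":-1,"dz":0,"fingers":0.7},{"rx":0,"ry":0,"rz":-0.0213,"dx":0.07,"dy":-1,"dz":0,"fingers":0.7},{"rx":0,"ry":0,"rz":-0.0213,"dx":0.07,"dy":-1,"dz":0,"fingers":0.7},{"rx":0,"ry":0,"rz":-0.0213,"dx":0.07,"dy":-1,"dz":0,"fingers":0.7},{"rx":0,"ry":0,"rz":-0.0213,"dx":0.07,"dy":-1,"dz":0,"fingers":0.7},{"rx":0,"ry":0,"rz":-0.0213,"dx":0.07,"dy":-1,"dz":0,"fingers":0.7},{"rx":0,"ry":0,"rz":0,"dx":0.07,"dy":-1,"dz":0,"fingers":0.7},{"rx":0,"ry":0,"rz":0,"dx":0,"dy":-0.45,"dz":0,"fingers":0.7}]'
cat > chk.py <<'E'
from h import *
import sys
p,d,k=snap('wrist',sys.argv[1]+'.png'); 
p=p.astype(int);m=((p[...,0]-p[...,2]>25)&(p[...,1]-p[...,2]>5)&(p[...,0]<190)).astype(np.uint8)
m[225:]=0
for ct in cv2.findContours(cv2.morphologyEx(m,cv2.MORPH_CLOSE,np.ones((1,41))),0,2)[0]:
    if cv2.contourArea(ct)>150:
        r=cv2.boundingRect(ct); print(r,ray((r[0]+r[2]/2,r[1]+r[3]/2),.03,k).round(3))
p,d,k=snap('top',sys.argv[1]+'t.png'); planes(cloud(d,k),d,[.584,.167],[.2538,.9673])
E
python3 - <<'E'
from h import *
go(.593,-.231,.02,88.8)
E
python3 chk.py w7
```

```text
time: 18.4
ee_pos: [0.5756, 0.0546, 0.133]
eef_rot: [0.615, 0.352, -0.612, 0.352]
ft_force: [-0.1, -0.0, -1.1]
width: 0.0741
time: 19.65
ee_pos: [0.5933, -0.2303, 0.1313]
eef_rot: [0.707, -0.01, -0.707, -0.009]
ft_force: [0.4, 0.1, -0.7]
width: 0.0744
d [-0.01 -0.02 -3.71] jaw -91.5 turn 0.3deg = 0.0009u (other -0.4991) tool x [ 0.001 -0.001 -1.   ] t 19.65 w 0.0744 F [ 0.4  0.1 -0.7] j7 [-0.23  0.5   0.7   1.59 -0.34  1.18 -1.05]
(236, 171, 54, 41) [ 0.595 -0.234  0.03 ]
rack plane (array([ 0.004 , -0.0006,  0.0237]), np.int64(814)) bench (array([-0.0003, -0.0009, -0.0024]), np.int64(6036))
rack rect ((583.47900390625, 165.35107421875), (159.34608459472656, 96.37157440185547), 75.3677749633789)
plate lo (np.float64(0.0688), np.float64(0.0707), np.int64(32))
plate hi (np.float64(0.0687), np.float64(0.0717), np.int64(41))
```

View pics/w7.png

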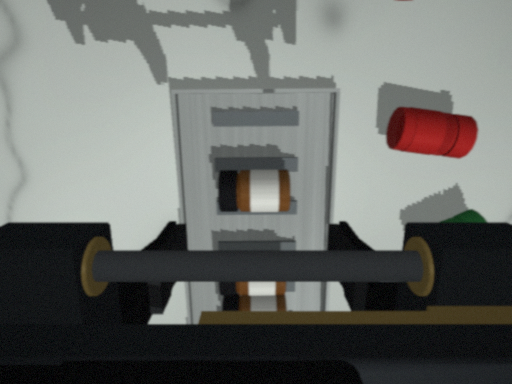

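```bash
python3 -m creep '[{"rx":0,"ry":0,"rz":0,"dx":0.03,"dy":0,"dz":-1,"fingers":0.7},{"rx":0,"ry":0,"rz":0,"dx":0,"dy":0,"dz":-1,"fingers":0.7},{"rx":0,"ry":0,"rz":0,"dx":0,"dy":0,"dz":-1,"fingers":0.7},{"rx":0,"ry":0,"rz":0,"dx":0,"dy":0,"dz":-0.5,"fingers":0.7},{"rx":0,"ry":0,"rz":0,"dx":0,"dy":0,"dz":-0.22,"fingers":0.7},{"rx":0,"ry":0,"rz":0,"dx":0,"dy":0,"dz":0,"fingers":0},{"rx":0,"ry":0,"rz":0,"dx":0,"dy":0,"dz":0,"fingers":0},{"rx":0,"ry":0,"rz":0,"dx":0,"dy":0,"dz":0,"fingers":0},{"rx":0,"ry":0,"rz":0,"dx":0,"dy":0,"dz":0,"fingers":0}]' 25
python3 -m creep '[{"rx":0,"ry":0,"rz":0,"dx":0,"dy":0,"dz":0.7,"fingers":0},{"rx":0,"ry":0,"rz":0,"dx":0,"dy":0,"dz":1,"fingers":0},{"rx":0,"ry":0,"rz":0,"dx":-0.06,"dy":0.66,"dz":1,"fingers":0},{"rx":0,"ry":0,"rz":0.0213,"dx":-0.06,"dy":1,"dz":1,"fingers":0},{"rx":0,"ry":0,"rz":0.0213,"dx":-0.06,"dy":1,"dz":0,"fingers":0},{"rx":0,"ry":0,"rz":0.0213,"dx":-0.06,"dy":1,"dz":0,"fingers":0},{"rx":0,"ry":0,"rz":0.0213,"dx":-0.06,"dy":1,"dz":0,"fingers":0},{"rx":0,"ry":0,"rz":0.0213,"dx":-0.06,"dy":1,"dz":0,"fingers":0},{"rx":0,"ry":0,"rz":0.0213,"dx":-0.06,"dy":1,"dz":0,"fingers":0},{"rx":0,"ry":0,"rz":0.0213,"dx":-0.06,"dy":1,"dz":0,"fingers":0}]'
python3 -m creep '[{"rx":0,"ry":0,"rz":0.0213,"dx":0,"dy":1,"dz":0,"fingers":0},{"rx":0,"ry":0,"rz":0.0213,"dx":0,"dy":1,"dz":0,"fingers":0},{"rx":0,"ry":0,"rz":0.0213,"dx":0,"dy":1,"dz":0,"fingers":0},{"rx":0,"ry":0,"rz":0,"dx":0,"dy":1,"dz":0,"fingers":0},{"rx":0,"ry":0,"rz":0,"dx":0,"dy":1,"dz":0,"fingers":0},{"rx":0,"ry":0,"rz":0,"dx":0,"dy":0,"dz":0,"fingers":0}]'
python3 - <<'E'
from h import *
go(.5794,.1496,.0433,165.3)
p,d,k=snap('wrist','w8.png')
p,d,k=snap('side','s8.png'); cv2.imwrite("pics/s8c.png",cv2.resize(p[160:300,190:340,::-1],None,fx=4,fy=4,interpolation=cv2.INTER_CUBIC))
E
```

```text
time: 20.88
ee_pos: [0.5949, -0.2287, 0.0197]
eef_rot: [0.708, -0.009, -0.707, -0.009]
ft_force: [0.1, -0.4, 6.5]
width: 0.0557
time: 22.12
ee_pos: [0.5799, 0.0018, 0.1311]
eef_rot: [0.635, 0.312, -0.634, 0.313]
ft_force: [-0.7, -0.2, 0.2]
width: 0.0562
time: 22.88
ee_pos: [0.5796, 0.154, 0.1308]
eef_rot: [0.56, 0.433, -0.559, 0.433]
ft_force: [-0.1, -0.1, -0.9]
width: 0.0556
d [-0.01 -0.15 -2.92] jaw -14.5 turn -0.2deg = -0.0005u (other 0.4995) tool x [ 0.001  0.001 -1.   ] t 22.88 w 0.0556 F [-0.1 -0.1 -0.9] j7 [-0.62  0.36  0.35  1.67 -0.13  1.13 -0.49]
```

View pics/s8c.png

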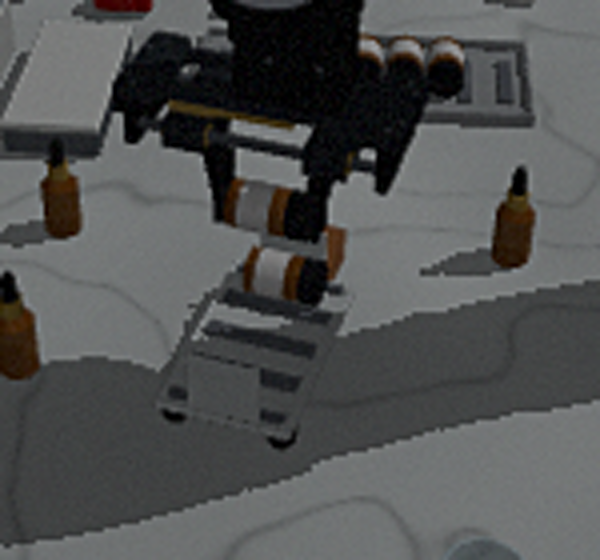

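```bash
python3 -m creep '[{"rx":0,"ry":0,"rz":0,"dx":0,"dy":-0.08,"dz":-1,"fingers":0},{"rx":0,"ry":0,"rz":0,"dx":0,"dy":0,"dz":-1,"fingers":0},{"rx":0,"ry":0,"rz":0,"dx":0,"dy":0,"dz":-0.5,"fingers":0},{"rx":0,"ry":0,"rz":0,"dx":0,"dy":0,"dz":-0.25,"fingers":0},{"rx":0,"ry":0,"rz":0,"dx":0,"dy":0,"dz":-0.21,"fingers":0},{"rx":0,"ry":0,"rz":0,"dx":0,"dy":0,"dz":0,"fingers":0}]'
python3 -m creep '[{"rx":0,"ry":0,"rz":0,"dx":0,"dy":0,"dz":0,"fingers":0.55},{"rx":0,"ry":0,"rz":0,"dx":0,"dy":0,"dz":0,"fingers":0.55},{"rx":0,"ry":0,"rz":0,"dx":0,"dy":0,"dz":0,"fingers":0.55},{"rx":0,"ry":0,"rz":0,"dx":0,"dy":0,"dz":0.5,"fingers":0.7},{"rx":0,"ry":0,"rz":0,"dx":0,"dy":0,"dz":1,"fingers":0.7},{"rx":0,"ry":0,"rz":0,"dx":0,"dy":0,"dz":1,"fingers":0.7},{"rx":0,"ry":0,"rz":-0.0213,"dx":-0.15,"dy":-1,"dz":0.5,"fingers":0.7},{"rx":0,"ry":0,"rz":-0.0213,"dx":-0.15,"dy":-1,"dz":0,"fingers":0.7},{"rx":0,"ry":0,"rz":-0.0213,"dx":-0.15,"dy":-1,"dz":0,"fingers":0.7}]'
python3 -m creep '[{"rx":0,"ry":0,"rz":-0.0213,"dx":-0.15,"dy":-1,"dz":0,"fingers":0.7},{"rx":0,"ry":0,"rz":-0.0213,"dx":-0.15,"dy":-1,"dz":0,"fingers":0.7},{"rx":0,"ry":0,"rz":-0.0213,"dx":-0.15,"dy":-1,"dz":0,"fingers":0.7},{"rx":0,"ry":0,"rz":-0.0213,"dx":-0.2,"dy":-1,"dz":0,"fingers":0.7},{"rx":0,"ry":0,"rz":-0.0213,"dx":-0.2,"dy":-1,"dz":0,"fingers":0.7},{"rx":0,"ry":0,"rz":-0.0213,"dx":-0.2,"dy":-1,"dz":0,"fingers":0.7},{"rx":0,"ry":0,"rz":-0.0213,"dx":-0.2,"dy":-1,"dz":0,"fingers":0.7},{"rx":0,"ry":0,"rz":0,"dx":-0.2,"dy":-1,"dz":0,"fingers":0.7},{"rx":0,"ry":0,"rz":0,"dx":-0.2,"dy":-1,"dz":0,"fingers":0.7},{"rx":0,"ry":0,"rz":0,"dx":0,"dy":-0.6,"dz":0,"fingers":0.7}]'
python3 -c "
from h import *
go(.516,-.229,.0197,88.8)"
python3 chk.py w9
```

```text
time: 23.72
ee_pos: [0.5806, 0.1488, 0.0419]
eef_rot: [0.561, 0.431, -0.56, 0.432]
ft_force: [0.6, 0.1, 0.1]
width: 0.0559
time: 24.85
ee_pos: [0.5666, 0.058, 0.1324]
eef_rot: [0.636, 0.31, -0.635, 0.31]
ft_force: [0.0, -0.6, -0.2]
width: 0.0739
time: 26.1
ee_pos: [0.5165, -0.231, 0.1322]
eef_rot: [0.707, -0.009, -0.707, -0.009]
ft_force: [0.2, 0.7, -0.3]
width: 0.074
d [-0.02  0.07 -3.75] jaw -91.5 turn 0.3deg = 0.0009u (other -0.4991) tool x [ 0.001 -0.    -1.   ] t 26.1 w 0.074 F [ 0.2  0.7 -0.3] j7 [-0.27  0.34  0.74  1.78 -0.25  1.12 -1.05]
(234, 214, 50, 11) [ 0.495 -0.231  0.03 ]
(231, 170, 54, 41) [ 0.519 -0.231  0.03 ]
rack plane (array([ 0.0044, -0.0014,  0.0239]), np.int64(655)) bench (array([-0.0004, -0.0008, -0.0024]), np.int64(6143))
rack rect ((583.6901245117188, 165.79454040527344), (160.0052490234375, 96.5023422241211), 75.35496520996094)
plate lo (np.float64(0.067), np.float64(0.0709), np.int64(34))
plate hi (np.float64(0.0674), np.float64(0.071), np.int64(41))
```

```bash
python3 -m creep '[{"rx":0,"ry":0,"rz":0,"dx":0.04,"dy":0.05,"dz":-1,"fingers":0.7},{"rx":0,"ry":0,"rz":0,"dx":0,"dy":0,"dz":-1,"fingers":0.7},{"rx":0,"ry":0,"rz":0,"dx":0,"dy":0,"dz":-1,"fingers":0.7},{"rx":0,"ry":0,"rz":0,"dx":0,"dy":0,"dz":-0.5,"fingers":0.7},{"rx":0,"ry":0,"rz":0,"dx":0,"dy":0,"dz":-0.25,"fingers":0.7},{"rx":0,"ry":0,"rz":0,"dx":0,"dy":0,"dz":0,"fingers":0},{"rx":0,"ry":0,"rz":0,"dx":0,"dy":0,"dz":0,"fingers":0},{"rx":0,"ry":0,"rz":0,"dx":0,"dy":0,"dz":0,"fingers":0},{"rx":0,"ry":0,"rz":0,"dx":0,"dy":0,"dz":0,"fingers":0}]' 25
python3 -m creep '[{"rx":0,"ry":0,"rz":0,"dx":0,"dy":0,"dz":0.7,"fingers":0},{"rx":0,"ry":0,"rz":0,"dx":0,"dy":0,"dz":1,"fingers":0},{"rx":0,"ry":0,"rz":0,"dx":0.15,"dy":0.8,"dz":1,"fingers":0},{"rx":0,"ry":0,"rz":0.0213,"dx":0.2,"dy":1,"dz":1,"fingers":0},{"rx":0,"ry":0,"rz":0.0213,"dx":0.2,"dy":1,"dz":0,"fingers":0},{"rx":0,"ry":0,"rz":0.0213,"dx":0.2,"dy":1,"dz":0,"fingers":0},{"rx":0,"ry":0,"rz":0.0213,"dx":0.2,"dy":1,"dz":0,"fingers":0},{"rx":0,"ry":0,"rz":0.0213,"dx":0.2,"dy":1,"dz":0,"fingers":0},{"rx":0,"ry":0,"rz":0.0213,"dx":0.2,"dy":1,"dz":0,"fingers":0},{"rx":0,"ry":0,"rz":0.0213,"dx":0.2,"dy":1,"dz":0,"fingers":0}]'
python3 -m creep '[{"rx":0,"ry":0,"rz":0.0213,"dx":0.2,"dy":1,"dz":0,"fingers":0},{"rx":0,"ry":0,"rz":0.0213,"dx":0.2,"dy":1,"dz":0,"fingers":0},{"rx":0,"ry":0,"rz":0.0213,"dx":0.2,"dy":1,"dz":0,"fingers":0},{"rx":0,"ry":0,"rz":0,"dx":0.2,"dy":1,"dz":0,"fingers":0},{"rx":0,"ry":0,"rz":0,"dx":0,"dy":1,"dz":0,"fingers":0},{"rx":0,"ry":0,"rz":0,"dx":0,"dy":1,"dz":0,"fingers":0},{"rx":0,"ry":0,"rz":0,"dx":0,"dy":0,"dz":0,"fingers":0}]'
python3 -c "
from h import *
go(.5886,.1844,.042,165.3)"
```

```text
time: 27.32
ee_pos: [0.5187, -0.2277, 0.0193]
eef_rot: [0.708, -0.009, -0.707, -0.009]
ft_force: [-1.0, 0.7, 6.4]
width: 0.0559
time: 28.58
ee_pos: [0.5649, 0.0068, 0.1309]
eef_rot: [0.635, 0.312, -0.634, 0.313]
ft_force: [0.7, 0.0, -1.1]
width: 0.0556
time: 29.45
ee_pos: [0.5882, 0.1892, 0.1305]
eef_rot: [0.56, 0.433, -0.559, 0.433]
ft_force: [-0.4, -0.8, -1.6]
width: 0.0555
d [ 0.01 -0.16 -2.95] jaw -14.5 turn -0.2deg = -0.0005u (other 0.4995) tool x [ 0.001  0.001 -1.   ] t 29.45 w 0.0555 F [-0.4 -0.8 -1.6] j7 [-0.65  0.4   0.34  1.62 -0.14  1.14 -0.53]
```

```bash
python3 -m creep '[{"rx":0,"ry":0,"rz":0,"dx":0,"dy":-0.1,"dz":-1,"fingers":0},{"rx":0,"ry":0,"rz":0,"dx":0,"dy":0,"dz":-1,"fingers":0},{"rx":0,"ry":0,"rz":0,"dx":0,"dy":0,"dz":-0.5,"fingers":0},{"rx":0,"ry":0,"rz":0,"dx":0,"dy":0,"dz":-0.25,"fingers":0},{"rx":0,"ry":0,"rz":0,"dx":0,"dy":0,"dz":-0.2,"fingers":0},{"rx":0,"ry":0,"rz":0,"dx":0,"dy":0,"dz":0,"fingers":0}]'
python3 -m creep '[{"rx":0,"ry":0,"rz":0,"dx":0,"dy":0,"dz":0,"fingers":0.55},{"rx":0,"ry":0,"rz":0,"dx":0,"dy":0,"dz":0,"fingers":0.55},{"rx":0,"ry":0,"rz":0,"dx":0,"dy":0,"dz":0,"fingers":0.55},{"rx":0,"ry":0,"rz":0,"dx":0,"dy":0,"dz":0.5,"fingers":0.7},{"rx":0,"ry":0,"rz":0,"dx":0,"dy":0,"dz":1,"fingers":0.7},{"rx":0,"ry":0,"rz":0,"dx":0,"dy":0,"dz":1,"fingers":0.7},{"rx":0,"ry":0,"rz":-0.0213,"dx":-0.28,"dy":-1,"dz":0.5,"fingers":0.7},{"rx":0,"ry":0,"rz":-0.0213,"dx":-0.28,"dy":-1,"dz":0,"fingers":0.7},{"rx":0,"ry":0,"rz":-0.0213,"dx":-0.28,"dy":-1,"dz":0,"fingers":0.7}]'
python3 -m creep '[{"rx":0,"ry":0,"rz":-0.0213,"dx":-0.28,"dy":-1,"dz":0,"fingers":0.7},{"rx":0,"ry":0,"rz":-0.0213,"dx":-0.28,"dy":-1,"dz":0,"fingers":0.7},{"rx":0,"ry":0,"rz":-0.0213,"dx":-0.28,"dy":-1,"dz":0,"fingers":0.7},{"rx":0,"ry":0,"rz":-0.0213,"dx":-0.28,"dy":-1,"dz":0,"fingers":0.7},{"rx":0,"ry":0,"rz":-0.0213,"dx":-0.28,"dy":-1,"dz":0,"fingers":0.7},{"rx":0,"ry":0,"rz":-0.0213,"dx":-0.28,"dy":-1,"dz":0,"fingers":0.7},{"rx":0,"ry":0,"rz":-0.0213,"dx":-0.28,"dy":-1,"dz":0,"fingers":0.7},{"rx":0,"ry":0,"rz":0,"dx":-0.28,"dy":-1,"dz":0,"fingers":0.7},{"rx":0,"ry":0,"rz":0,"dx":-0.28,"dy":-1,"dz":0,"fingers":0.7},{"rx":0,"ry":0,"rz":0,"dx":-0.28,"dy":-1,"dz":0,"fingers":0.7}]'
python3 -m creep '[{"rx":0,"ry":0,"rz":0,"dx":0,"dy":-0.7,"dz":0,"fingers":0.7},{"rx":0,"ry":0,"rz":0,"dx":0,"dy":0,"dz":0,"fingers":0.7}]'
python3 -c "
from h import *
go(.4795,-.228,.0193,88.8)"
python3 chk.py w10
```

```text
time: 30.2
ee_pos: [0.5893, 0.1835, 0.0419]
eef_rot: [0.561, 0.431, -0.559, 0.432]
ft_force: [-0.5, -0.2, -0.6]
width: 0.0561
time: 31.32
ee_pos: [0.5635, 0.0925, 0.1324]
eef_rot: [0.636, 0.31, -0.635, 0.31]
ft_force: [-0.7, 0.4, -0.5]
width: 0.0741
time: 32.58
ee_pos: [0.4793, -0.2076, 0.132]
eef_rot: [0.708, -0.009, -0.707, -0.009]
ft_force: [0.1, 0.2, -0.4]
width: 0.0738
time: 32.83
ee_pos: [0.4792, -0.2293, 0.1319]
eef_rot: [0.707, -0.01, -0.707, -0.01]
ft_force: [-1.2, 0.5, 0.2]
width: 0.0737
d [ 0.01  0.04 -3.75] jaw -91.6 turn 0.4deg = 0.0011u (other -0.4989) tool x [ 0.001 -0.001 -1.   ] t 32.83 w 0.0737 F [-1.2  0.5  0.2] j7 [-0.31  0.25  0.77  1.87 -0.2   1.1  -1.06]
(235, 215, 50, 10) [ 0.457 -0.23   0.03 ]
(232, 170, 55, 42) [ 0.481 -0.231  0.03 ]
rack plane (array([-0.0047, -0.0022,  0.0237]), np.int64(535)) bench (array([-0.0007, -0.0001, -0.0023]), np.int64(5977))
rack rect ((583.2910766601562, 165.4609375), (159.7255096435547, 96.10893249511719), 75.16846466064453)
plate lo (np.float64(0.0679), np.float64(0.0706), np.int64(32))
plate hi (np.float64(0.0672), np.float64(0.0715), np.int64(42))
```

View pics/w10t.png

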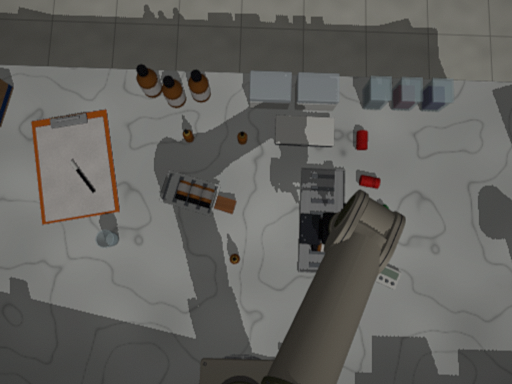

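```bash
python3 -m creep '[{"rx":0,"ry":0,"rz":0,"dx":0.03,"dy":0,"dz":-1,"fingers":0.7},{"rx":0,"ry":0,"rz":0,"dx":0,"dy":0,"dz":-1,"fingers":0.7},{"rx":0,"ry":0,"rz":0,"dx":0,"dy":0,"dz":-1,"fingers":0.7},{"rx":0,"ry":0,"rz":0,"dx":0,"dy":0,"dz":-0.5,"fingers":0.7},{"rx":0,"ry":0,"rz":0,"dx":0,"dy":0,"dz":-0.25,"fingers":0.7},{"rx":0,"ry":0,"rz":0,"dx":0,"dy":0,"dz":0,"fingers":0},{"rx":0,"ry":0,"rz":0,"dx":0,"dy":0,"dz":0,"fingers":0},{"rx":0,"ry":0,"rz":0,"dx":0,"dy":0,"dz":0,"fingers":0},{"rx":0,"ry":0,"rz":0,"dx":0,"dy":0,"dz":0,"fingers":0}]' 25
python3 -m creep '[{"rx":0,"ry":0,"rz":0,"dx":0,"dy":0,"dz":0.7,"fingers":0},{"rx":0,"ry":0,"rz":0,"dx":0,"dy":0,"dz":1,"fingers":0},{"rx":0,"ry":0,"rz":0,"dx":0.3,"dy":0.9,"dz":1,"fingers":0},{"rx":0,"ry":0,"rz":0.0213,"dx":0.3,"dy":1,"dz":1,"fingers":0},{"rx":0,"ry":0,"rz":0.0213,"dx":0.3,"dy":1,"dz":0,"fingers":0},{"rx":0,"ry":0,"rz":0.0213,"dx":0.3,"dy":1,"dz":0,"fingers":0},{"rx":0,"ry":0,"rz":0.0213,"dx":0.3,"dy":1,"dz":0,"fingers":0},{"rx":0,"ry":0,"rz":0.0213,"dx":0.3,"dy":1,"dz":0,"fingers":0},{"rx":0,"ry":0,"rz":0.0213,"dx":0.3,"dy":1,"dz":0,"fingers":0},{"rx":0,"ry":0,"rz":0.0213,"dx":0.3,"dy":1,"dz":0,"fingers":0}]'
python3 -m creep '[{"rx":0,"ry":0,"rz":0.0213,"dx":0.3,"dy":1,"dz":0,"fingers":0},{"rx":0,"ry":0,"rz":0.0213,"dx":0.3,"dy":1,"dz":0,"fingers":0},{"rx":0,"ry":0,"rz":0.0213,"dx":0.3,"dy":1,"dz":0,"fingers":0},{"rx":0,"ry":0,"rz":0,"dx":0.3,"dy":1,"dz":0,"fingers":0},{"rx":0,"ry":0,"rz":0,"dx":0.3,"dy":1,"dz":0,"fingers":0},{"rx":0,"ry":0,"rz":0,"dx":0,"dy":1,"dz":0,"fingers":0},{"rx":0,"ry":0,"rz":0,"dx":0,"dy":0.95,"dz":0,"fingers":0},{"rx":0,"ry":0,"rz":0,"dx":0,"dy":0,"dz":0,"fingers":0}]'
python3 -c "
from h import *
go(.5977,.2182,.042,165.3)"
```

```text
time: 34.05
ee_pos: [0.4809, -0.2278, 0.0192]
eef_rot: [0.708, -0.009, -0.707, -0.009]
ft_force: [-1.6, 2.0, 6.4]
width: 0.0558
time: 35.3
ee_pos: [0.5524, 0.0102, 0.1295]
eef_rot: [0.634, 0.313, -0.634, 0.313]
ft_force: [-0.6, 0.6, -0.6]
width: 0.0561
time: 36.3
ee_pos: [0.5965, 0.2208, 0.1291]
eef_rot: [0.559, 0.433, -0.559, 0.432]
ft_force: [-0.5, 0.9, -0.9]
width: 0.0556
d [ 0.04 -0.09 -2.9 ] jaw -14.5 turn -0.2deg = -0.0005u (other 0.4995) tool x [-0.001  0.001 -1.   ] t 36.3 w 0.0556 F [-0.5  0.9 -0.9] j7 [-0.7   0.44  0.35  1.57 -0.16  1.16 -0.56]
```

```bash
python3 -m creep '[{"rx":0,"ry":0,"rz":0,"dx":0.02,"dy":-0.02,"dz":-1,"fingers":0},{"rx":0,"ry":0,"rz":0,"dx":0,"dy":0,"dz":-1,"fingers":0},{"rx":0,"ry":0,"rz":0,"dx":0,"dy":0,"dz":-0.4,"fingers":0},{"rx":0,"ry":0,"rz":0,"dx":0,"dy":0,"dz":-0.2,"fingers":0},{"rx":0,"ry":0,"rz":0,"dx":0,"dy":0,"dz":-0.2,"fingers":0},{"rx":0,"ry":0,"rz":0,"dx":0,"dy":0,"dz":-0.1,"fingers":0},{"rx":0,"ry":0,"rz":0,"dx":0,"dy":0,"dz":0,"fingers":0}]'
python3 -c "
from h import *
go(.5977,.2182,.042,165.3)"
```

```text
time: 37.17
ee_pos: [0.5982, 0.2174, 0.043]
eef_rot: [0.56, 0.432, -0.56, 0.432]
ft_force: [0.1, 0.7, -0.8]
width: 0.0557
d [-0.02  0.03 -0.03] jaw -14.7 turn 0.0deg = 0.0001u (other -0.4999) tool x [ 0.001  0.    -1.   ] t 37.17 w 0.0557 F [ 0.1  0.7 -0.8] j7 [-0.68  0.54  0.33  1.64 -0.2   1.   -0.53]
```

```bash
python3 -m creep '[{"rx":0,"ry":0,"rz":0,"dx":0,"dy":0,"dz":-0.03,"fingers":0},{"rx":0,"ry":0,"rz":0,"dx":0,"dy":0,"dz":0,"fingers":0.55},{"rx":0,"ry":0,"rz":0,"dx":0,"dy":0,"dz":0,"fingers":0.55},{"rx":0,"ry":0,"rz":0,"dx":0,"dy":0,"dz":0,"fingers":0.55},{"rx":0,"ry":0,"rz":0,"dx":0,"dy":0,"dz":0.5,"fingers":0.7},{"rx":0,"ry":0,"rz":0,"dx":0,"dy":0,"dz":1,"fingers":0.7},{"rx":0,"ry":0,"rz":0,"dx":0,"dy":0,"dz":1,"fingers":0.7},{"rx":0,"ry":0,"rz":-0.0213,"dx":-0.37,"dy":-1,"dz":0.5,"fingers":0.7},{"rx":0,"ry":0,"rz":-0.0213,"dx":-0.37,"dy":-1,"dz":0,"fingers":0.7},{"rx":0,"ry":0,"rz":-0.0213,"dx":-0.37,"dy":-1,"dz":0,"fingers":0.7}]'
python3 -m creep '[{"rx":0,"ry":0,"rz":-0.0213,"dx":-0.37,"dy":-1,"dz":0,"fingers":0.7},{"rx":0,"ry":0,"rz":-0.0213,"dx":-0.37,"dy":-1,"dz":0,"fingers":0.7},{"rx":0,"ry":0,"rz":-0.0213,"dx":-0.37,"dy":-1,"dz":0,"fingers":0.7},{"rx":0,"ry":0,"rz":-0.0213,"dx":-0.37,"dy":-1,"dz":0,"fingers":0.7},{"rx":0,"ry":0,"rz":-0.0213,"dx":-0.37,"dy":-1,"dz":0,"fingers":0.7},{"rx":0,"ry":0,"rz":-0.0213,"dx":-0.37,"dy":-1,"dz":0,"fingers":0.7},{"rx":0,"ry":0,"rz":-0.0213,"dx":-0.37,"dy":-1,"dz":0,"fingers":0.7},{"rx":0,"ry":0,"rz":0,"dx":-0.37,"dy":-1,"dz":0,"fingers":0.7},{"rx":0,"ry":0,"rz":0,"dx":-0.37,"dy":-1,"dz":0,"fingers":0.7},{"rx":0,"ry":0,"rz":0,"dx":-0.37,"dy":-1,"dz":0,"fingers":0.7}]'
python3 -m creep '[{"rx":0,"ry":0,"rz":0,"dx":0,"dy":-1,"dz":0,"fingers":0.7},{"rx":0,"ry":0,"rz":0,"dx":0,"dy":-0.85,"dz":0,"fingers":0.7},{"rx":0,"ry":0,"rz":0,"dx":0,"dy":0,"dz":0,"fingers":0.7}]'
python3 -c "
from h import *
go(.4425,-.228,.0193,88.8)"
python3 chk.py w11
```

```text
time: 38.42
ee_pos: [0.5646, 0.1264, 0.133]
eef_rot: [0.636, 0.31, -0.635, 0.31]
ft_force: [-0.4, -0.0, -0.2]
width: 0.0742
time: 39.67
ee_pos: [0.4534, -0.1738, 0.1326]
eef_rot: [0.708, -0.009, -0.707, -0.009]
ft_force: [0.9, -0.6, -0.1]
width: 0.074
time: 40.05
ee_pos: [0.4533, -0.2303, 0.1325]
eef_rot: [0.707, -0.01, -0.707, -0.01]
ft_force: [0.5, 0.9, -1.0]
width: 0.0743
d [-0.36  0.08 -3.77] jaw -91.6 turn 0.4deg = 0.0012u (other -0.4988) tool x [ 0.001 -0.001 -1.   ] t 40.05 w 0.0743 F [ 0.5  0.9 -1. ] j7 [-0.37  0.2   0.83  1.93 -0.16  1.09 -1.07]
(231, 185, 54, 40) [ 0.444 -0.23   0.03 ]
rack plane (array([-0.0007,  0.0028,  0.0236]), np.int64(365)) bench (array([ 0.0004, -0.0006, -0.0023]), np.int64(5992))
rack rect ((583.7564086914062, 165.80184936523438), (160.15843200683594, 96.7745361328125), 75.28653717041016)
plate lo (np.float64(0.0682), np.float64(0.0711), np.int64(33))
plate hi (np.float64(0.067), np.float64(0.0716), np.int64(44))
```

```bash
python3 -m creep '[{"rx":0,"ry":0,"rz":0,"dx":-0.34,"dy":0.03,"dz":-1,"fingers":0.7},{"rx":0,"ry":0,"rz":0,"dx":0,"dy":0,"dz":-1,"fingers":0.7},{"rx":0,"ry":0,"rz":0,"dx":0,"dy":0,"dz":-1,"fingers":0.7},{"rx":0,"ry":0,"rz":0,"dx":0,"dy":0,"dz":-0.5,"fingers":0.7},{"rx":0,"ry":0,"rz":0,"dx":0,"dy":0,"dz":-0.26,"fingers":0.7},{"rx":0,"ry":0,"rz":0,"dx":0,"dy":0,"dz":0,"fingers":0},{"rx":0,"ry":0,"rz":0,"dx":0,"dy":0,"dz":0,"fingers":0},{"rx":0,"ry":0,"rz":0,"dx":0,"dy":0,"dz":0,"fingers":0},{"rx":0,"ry":0,"rz":0,"dx":0,"dy":0,"dz":0,"fingers":0}]' 25
python3 -m creep '[{"rx":0,"ry":0,"rz":0,"dx":0,"dy":0,"dz":0.7,"fingers":0},{"rx":0,"ry":0,"rz":0,"dx":0,"dy":0,"dz":1,"fingers":0},{"rx":0,"ry":0,"rz":0,"dx":0.4,"dy":0.1,"dz":1,"fingers":0},{"rx":0,"ry":0,"rz":0.0213,"dx":0.4,"dy":1,"dz":1,"fingers":0},{"rx":0,"ry":0,"rz":0.0213,"dx":0.4,"dy":1,"dz":0.5,"fingers":0},{"rx":0,"ry":0,"rz":0.0213,"dx":0.4,"dy":1,"dz":0,"fingers":0},{"rx":0,"ry":0,"rz":0.0213,"dx":0.4,"dy":1,"dz":0,"fingers":0},{"rx":0,"ry":0,"rz":0.0213,"dx":0.4,"dy":1,"dz":0,"fingers":0},{"rx":0,"ry":0,"rz":0.0213,"dx":0.4,"dy":1,"dz":0,"fingers":0},{"rx":0,"ry":0,"rz":0.0213,"dx":0.4,"dy":1,"dz":0,"fingers":0}]'
python3 -m creep '[{"rx":0,"ry":0,"rz":0.0213,"dx":0.4,"dy":1,"dz":0,"fingers":0},{"rx":0,"ry":0,"rz":0.0213,"dx":0.4,"dy":1,"dz":0,"fingers":0},{"rx":0,"ry":0,"rz":0.0213,"dx":0.4,"dy":1,"dz":0,"fingers":0},{"rx":0,"ry":0,"rz":0,"dx":0.3,"dy":1,"dz":0,"fingers":0},{"rx":0,"ry":0,"rz":0,"dx":0,"dy":1,"dz":0,"fingers":0},{"rx":0,"ry":0,"rz":0,"dx":0,"dy":1,"dz":0,"fingers":0},{"rx":0,"ry":0,"rz":0,"dx":0,"dy":0,"dz":0,"fingers":0}]'
python3 - <<'E'
from h import *
go(.585,.1662,.0708,165.3)
p,d,k=snap('wrist','w12.png')
E
```

```text
time: 41.28
ee_pos: [0.444, -0.2274, 0.0195]
eef_rot: [0.708, -0.009, -0.707, -0.009]
ft_force: [-0.5, 0.9, 7.1]
width: 0.0558
time: 42.52
ee_pos: [0.5396, -0.0135, 0.1449]
eef_rot: [0.634, 0.313, -0.634, 0.313]
ft_force: [0.2, -0.1, -0.9]
width: 0.056
time: 43.4
ee_pos: [0.5838, 0.1687, 0.1445]
eef_rot: [0.559, 0.433, -0.559, 0.433]
ft_force: [-0.5, -0.6, -0.6]
width: 0.0559
d [ 0.04 -0.08 -2.46] jaw -14.5 turn -0.2deg = -0.0005u (other 0.4995) tool x [-0.001  0.001 -1.   ] t 43.4 w 0.0559 F [-0.5 -0.6 -0.6] j7 [-0.7   0.37  0.44  1.64 -0.17  1.16 -0.48]
```

View pics/w12.png

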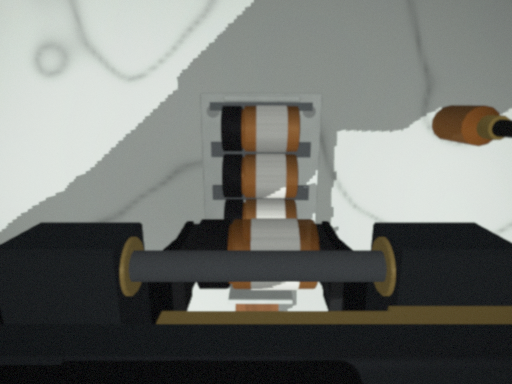

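```bash
python3 -m creep '[{"rx":0,"ry":0,"rz":0,"dx":0,"dy":0,"dz":-1,"fingers":0},{"rx":0,"ry":0,"rz":0,"dx":0,"dy":0,"dz":-0.8,"fingers":0},{"rx":0,"ry":0,"rz":0,"dx":0,"dy":0,"dz":-0.3,"fingers":0},{"rx":0,"ry":0,"rz":0,"dx":0,"dy":0,"dz":-0.2,"fingers":0},{"rx":0,"ry":0,"rz":0,"dx":0,"dy":0,"dz":-0.1,"fingers":0},{"rx":0,"ry":0,"rz":0,"dx":0,"dy":0,"dz":-0.06,"fingers":0},{"rx":0,"ry":0,"rz":0,"dx":0,"dy":0,"dz":0,"fingers":0}]'
python3 -c "
from h import *
go(.585,.1662,.0708,165.3)"
```

```text
time: 44.32
ee_pos: [0.5849, 0.166, 0.0717]
eef_rot: [0.561, 0.432, -0.559, 0.432]
ft_force: [0.3, 0.5, 4.0]
width: 0.0561
d [ 0.    0.01 -0.03] jaw -14.7 turn 0.0deg = 0.0001u (other -0.4999) tool x [ 0.001  0.001 -1.   ] t 44.33 w 0.0561 F [0.3 0.5 4. ] j7 [-0.68  0.45  0.42  1.71 -0.21  1.03 -0.45]
```

```bash
python3 -m creep '[{"rx":0,"ry":0,"rz":0,"dx":0,"dy":0,"dz":0,"fingers":0.4},{"rx":0,"ry":0,"rz":0,"dx":0,"dy":0,"dz":0,"fingers":0.55},{"rx":0,"ry":0,"rz":0,"dx":0,"dy":0,"dz":0,"fingers":0.55},{"rx":0,"ry":0,"rz":0,"dx":0,"dy":0,"dz":0.4,"fingers":0.55},{"rx":0,"ry":0,"rz":0,"dx":0,"dy":0,"dz":1,"fingers":0.55},{"rx":0,"ry":0,"rz":0,"dx":0,"dy":0,"dz":1,"fingers":0.55},{"rx":0,"ry":0,"rz":0,"dx":0,"dy":-1,"dz":1,"fingers":0.55},{"rx":0,"ry":0,"rz":0,"dx":0,"dy":-1,"dz":0.5,"fingers":0.55},{"rx":0,"ry":0,"rz":0,"dx":0,"dy":-1,"dz":0,"fingers":0.55},{"rx":0,"ry":0,"rz":0,"dx":0,"dy":-1,"dz":0,"fingers":0.55}]'
python3 -m creep '[{"rx":0,"ry":0,"rz":0,"dx":0,"dy":-1,"dz":0,"fingers":0.55},{"rx":0,"ry":0,"rz":0,"dx":0,"dy":-1,"dz":0,"fingers":0.55},{"rx":0,"ry":0,"rz":0,"dx":0,"dy":-1,"dz":0,"fingers":0.55},{"rx":0,"ry":0,"rz":0,"dx":0,"dy":-1,"dz":0,"fingers":0.55},{"rx":0,"ry":0,"rz":0,"dx":0,"dy":-1,"dz":0,"fingers":0.55},{"rx":0,"ry":0,"rz":0,"dx":0,"dy":-1,"dz":0,"fingers":0.55},{"rx":0,"ry":0,"rz":0,"dx":0,"dy":0,"dz":0,"fingers":0.55},{"rx":0,"ry":0,"rz":0,"dx":0,"dy":0,"dz":0,"fingers":0.55}]'
python3 - <<'E'
from h import *
go(0,0,0)
p,d,k=snap('top','t13.png'); X=cloud(d,k)+[0,0,.002]; planes(X,d,[.5837,.166],[.2538,.9673])
a=cv2.resize(p[150:235,140:260,::-1],(480,340),interpolation=cv2.INTER_CUBIC)
q=X[(d>0)&(X[...,2]<.15)]; e=q[:,:2]-[.5837,.166]; A=e@[.9673,-.2538]; B=e@[.2538,.9673]
for b in np.arange(-.072,.073,.009):
    m=(abs(A)<.02)&(abs(B-b)<.003); print(int(b*1000),(np.percentile(q[m,2],80)*1000).round(0) if m.any() else '',end=' | ')
m=(abs(A)<.06)&(abs(B)<.07)&(q[:,2]>.05); print("\njar x ext",np.percentile(A[m],[1,99]))
m=(abs(A)<.06)&(abs(B)<.025)&(q[:,2]>.075); r=cv2.minAreaRect((np.c_[A[m],B[m]]*1000).astype(np.float32)); print("top jar rect",r)
p,d,k=snap('side','s13.png'); planes(cloud(d,k),d,[.5837,.166],[.2538,.9673])
b=cv2.resize(p[190:280,220:300,::-1],(320,360),interpolation=cv2.INTER_CUBIC)[:340]
cv2.imwrite("pics/f13.png",np.hstack([a,b]))
E
```

```text
time: 45.58
ee_pos: [0.5846, 0.0446, 0.1892]
eef_rot: [0.561, 0.431, -0.56, 0.432]
ft_force: [-0.6, -1.0, -0.2]
width: 0.0674
time: 46.58
ee_pos: [0.5846, -0.1337, 0.1884]
eef_rot: [0.56, 0.432, -0.56, 0.432]
ft_force: [0.2, -0.3, -0.1]
width: 0.0674
d [-19.49   4.46  -6.28] jaw -14.7  tool x [ 0.001  0.001 -1.   ] t 46.58 w 0.0674 F [ 0.2 -0.3 -0.1] j7 [-0.32  0.33  0.59  1.62 -0.19  1.24  0.04]
rack plane (array([0.0011, 0.0102, 0.0259]), np.int64(342)) bench (array([-0.0004, -0.0012, -0.0003]), np.int64(6014))
rack rect ((583.675537109375, 165.72305297851562), (160.09909057617188, 96.5133056640625), 75.31339263916016)
plate lo (np.float64(0.0692), np.float64(0.0722), np.int64(38))
plate hi (np.float64(0.0678), np.float64(0.0728), np.int64(45))
-72 71.0 | -63 58.0 | -54 60.0 | -45 58.0 | -36 52.0 | -27 59.0 | -18 78.0 | -9 88.0 | 0 89.0 | 8 85.0 | 17 64.0 | 26 58.0 | 35 50.0 | 44 59.0 | 53 61.0 | 62 57.0 | 71 68.0 | 
jar x ext [-0.02864442  0.02640932]
top jar rect ((-0.8379898071289062, -1.3332901000976562), (32.96184158325195, 55.66014099121094), 89.5772476196289)
rack plane (array([0.0006, 0.0019, 0.0254]), np.int64(249)) bench (array([-0.0003, -0.0003, -0.0004]), np.int64(6137))
rack rect ((585.3429565429688, 169.4622802734375), (161.1800994873047, 97.4423828125), 75.39984130859375)
plate lo (np.float64(0.0645), np.float64(0.0708), np.int64(82))
plate hi (np.float64(0.0648), np.float64(0.0714), np.int64(102))
```

View pics/f13.png

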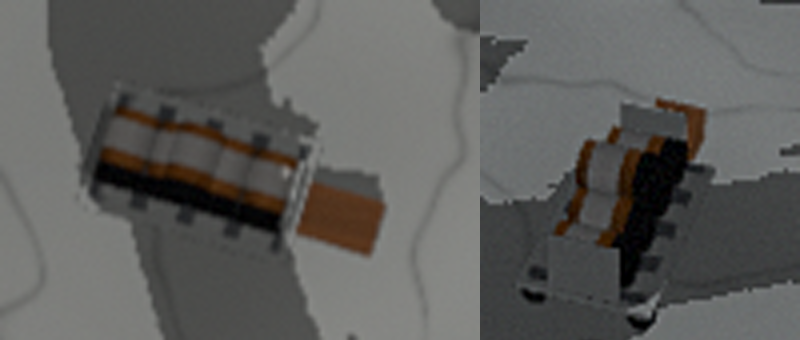

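```bash
python3 -c "
from bench import *
close_job()"
```

```text
the job is handed in; nothing more can be done
```

The rack is level on the wedge and all five sample jars are laid across it: four in the bottom row and one saddled between places 2 and 3. I handed the job in at about 47 s of the 210 s allowed.

**Wedge:** I gripped it by its thick end and pushed it in while the rack was empty. About 55 mm of the thick end is left outside, against 54 mm expected. With the rack still empty, the measured slope came down from 0.100 rad to between 0.000 and 0.005 rad.

**Last checks before hand-in:**
- **Level:** The tops of the two end plates agree to within about 1.4 mm. The side view gives a slope of about 0.002 rad.
- **A reading that disagreed:** The top view's plane fit gave about 0.010 to 0.011 rad. It used few points near the jar edges, and I trusted it less. It is still inside the 0.014 limit.
- **Jars:** The bottom row tops out at 60 mm and the saddled jar at 89 mm above the bench, as expected. The saddled jar is within about 1.5 mm of the rack's centre and square to about 0.01 rad.
- **Bystanders:** The later overview showed the other things on the bench in place. I did not measure them again at the end. The red and green look-alikes were left alone.

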